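Load the kiln thermocouples into the dry-block calibrator

ROBOT

A 6-joint arm with a two-finger parallel gripper is mounted at the origin on the work surface. World frame = base frame: x ahead of the robot, y to its left, z up, the work surface at z = 0. Lengths are in m, angles in rad, forces in N, time in s.
With the tool pointing down it reaches from about 0.375 to 0.9 m from the base axis. Payload 3.1 kg.
Tool frame: the origin (TCP) lies between the finger pads; the fingertips stand 22 mm ahead of it and the grasp point (between the pads) lies 3 mm ahead of it; z points along the fingers, y is the line along which they close (so a half turn about z gives the same grasp; the last joint's range is limited). The gripper opens to 87 mm and grips with 3 to 60 N. Pads are 19 mm wide; open, the fingers measure 117 mm over their backs; the gripper's body (75 mm by 190 mm) begins 51 mm behind the grasp point.
Start: joints at [-1.476, 0.527, 1.433, -0, 1.181, -0.178], TCP at [0.168, -0.602, 0.245] pointing down, gripper open.
Joint ranges: [-3.08, 3.08], [-0.75, 2.2], [0.22, 2.44], [-1.43, 4.57], [0, 2.65], [-2.85, 2.85]. Speed limits (rad/s): [2.79, 2.79, 3.14, 3.14, 3.14, 3.14].

INTERFACE

Orientations are given as a unit quaternion [x, y, z, w].
In Python, from rig import get_obs, camera, get_calibration, hand_in, cut_out gives the robot as it stands.
- The arm moves only by the shell command python3 -m inch 'ROWS' [OPENING] [FORCE]. ROWS is JSON, one flat list of numbers, 6 for each row, row after row: the shift along the tool's x, y, z scaled (see below), then the turn, a rotation vector about the tool's x, y, z scaled (see below). A call has 1 to 20 rows; each row is the pose to reach, as a shift and turn from the pose commanded when the call began, along the tool's axes at that moment; what a row does not reach only later rows make up. The controller multiplies each number of a shift by 0.08 m and each number of a turn by 90 degrees. A row lasts 1/12 s, in which the tool goes at most 41.7 mm and 7.16 degrees, less where a joint would pass 70% of its speed; a pose out of reach is approached as far as the arm can. A call with a number of a shift or a turn outside -1 to 1 is refused whole. A call with a gripper value outside its range is refused whole. OPENING is the finger opening in mm, from 0 to 87, set as the call begins (- or left out, the last holds). The fingers move at their own pace and stop on an object; FORCE is the grip in N (left out, the last holds). Time passes only in rows, so rows that repeat a pose let the fingers close. It gives the time, the measured TCP pose, the force, the opening and the grip force at its end, in the units of the state.
- get_obs(): the state, without advancing time (a new reading comes with each control period).
- camera(name): name is "scene" or "side" or "wrist"; returns the picture (400x640x3 uint8, red, green, blue); there is no depth.
- get_calibration(name): a dict with "vertical_fov" (degrees; the focal length in pixels is half the picture's height over the tangent of half this angle, whatever the lens; pixels are square), "cx", "cy" (the principal point, pixels), "D" ([k1, k2, p1, p2, k3] as OpenCV has them; the pictures are not rectified), "T" (4x4, takes a point from camera to world coordinates). Camera axes: x right, y down, z forward; pixel columns grow to the right and rows downward; lengths in m; the calibration is good to about 2 mm. A picture is of the moment at which its call begins: read the wrist's pose just before it. get_calibration takes no time and is no camera call; for the wrist camera it gives the pose at the moment of the call.
- hand_in(): hands the job in; it is judged then, once.
Trained networks look in the newest picture that a camera, given by its name, has taken for a name from the list of things; names that differ only in an ending like _2 or _b are one class to them, and where a whole thing is asked for, a point or a joint stands for the part that bears it (a point fixed in the world has none). Each returns a list of dicts, best first, with "conf" (0 to 1); they miss things now and then, are a little off and sometimes report something else, mostly with a low value. They report only what shows in the picture. A call takes as long as a camera call.
- cut_out(camera, thing): "region" (400x640 bool, what is visible of it) and "bbox" ([left, top, right, bottom] in pixels, round what is visible of it).
The state is a dict: "time": time; "q": joint angles; "joint_velocities": joint speeds; "joint_torque": joint torques, N m; "position": TCP position; "tool_rot": TCP orientation; "ft_force": force on the tool from outside, world axes, zero at the start; "moment": the same for the moment, N m; "grip_width": finger opening in m; "grip_force": force on a finger pad.
Only numpy, scipy, OpenCV 4.12 (cv2) and the standard library are available. Lean on these libraries where they do the work, as an engineer would, in place of code of your own. Each camera call takes 0.05 s, during which the arm holds its last target. There are 200 camera calls.

TASK

Check the kiln thermocouples: lift the cover off the calibrator and lay it flat on the table, then push each thermocouple from the stand into a well of its own until it bottoms, without forcing the brittle sheath, and read its red line: level with the metal face means it is fully home, but if the line stands proud there is scale in that well, so move the thermocouple to another. Plug a wireless sender fully into the terminal opening on top of every thermocouple, and when all are loaded press the green start key. Leave the other things on the bench where they are.

Things in the scene. Friction and masses are not known exactly. Their poses are not given: they have to be found in the camera images.
- calibrator: Dry-block calibrator, fixed: blue case, bare metal top face 90 (x) by 290 mm (y), 110 mm above the table, with five round wells in a row along y, 58 mm apart. Origin on the table under the middle well; z up; -x towards its control ledge (x -45 to -125 mm, 50 mm high). One or two wells, different each time and not seen from outside, hold a 14 mm lump of scale on the floor.
- well0 (a point): Centre of the mouth of well 0, level with the metal face. Each well is 16.5 mm wide, 70 mm deep, floor 40 mm above the table. A sprung brass clip 18 mm down grips the sheath lightly: 4 to 8 N to push it past or draw it out; it stays where it is left (held a millimetre off the axis, away from the clip at +x).
- well1 (a point): Centre of the mouth of well 1, as well 0.
- well2 (a point): Centre of the mouth of well 2, as well 0.
- well3 (a point): Centre of the mouth of well 3, as well 0.
- well4 (a point): Centre of the mouth of well 4, as well 0.
- cover_knob (a point): Centre of the wooden knob (30 mm across, 24 mm tall) of the loose cream cover lying over the wells at the start: slab 56 (x) by 275 (y) by 12 mm thick, about 0.25 kg, the knob on its middle. This point is 37 mm above the slab's underside; axes are the slab's, z up.
- stand: Drilled wooden stand for the thermocouples, fixed, 70 (x) by 270 (y) by 85 mm tall, origin at the centre of its underside; four holes 16.5 mm wide, 75 mm deep, along its y at -96, -32, 32, 96 mm. To the left or right of the calibrator.
- tc0_head (a point): Centre of the head of thermocouple 0. White ceramic sheath 14 mm across, 110 mm long, round tip, under an aluminium head 40 mm across, 45 mm tall; 0.14 kg. This point is 132.5 mm above the tip; z up the long axis. A round terminal opening, 11 mm wide, 32 mm deep, goes straight down the axis from the head's top, 22.5 mm above this point. Two or three of tc0 to tc3 are there, upright in the stand.
- tc1_head (a point): Centre of the head of thermocouple 1, the same kind as thermocouple 0.
- tc2_head (a point): Centre of the head of thermocouple 2, the same kind as thermocouple 0.
- tc3_head (a point): Centre of the head of thermocouple 3, the same kind as thermocouple 0.
- tc0_line (a point): On thermocouple 0's axis at the lower edge of the red line (4 mm wide) round its sheath, 70 mm above the tip, 62.5 mm below the head's centre. Tip on the floor of a clear well: level with the metal face; tip on scale: 14 mm above it.
- tc1_line (a point): The same point of thermocouple 1.
- tc2_line (a point): The same point of thermocouple 2.
- tc3_line (a point): The same point of thermocouple 3.
- dock: Grey charging dock for the senders, standing loose, 0.9 kg, 70 (x) by 200 (y) by 40 mm tall, origin at the centre of its underside; three openings in a row along its y, 62 mm apart. On the other side of the calibrator from the stand.
- sender0_grip (a point): Centre of the body of wireless sender 0: orange upright cylinder 30 mm across, 52 mm tall, a brass pin 8 mm thick, 26 mm long with a round end below it; 0.06 kg. This point is 26 mm above the body's underside; z up the axis. It stands in the dock, pin down, body on the dock's top. Fully plugged in, the body rests on the thermocouple's head, this point 48.5 mm above the head's centre.
- sender1_grip (a point): Centre of the body of wireless sender 1, the same kind as sender 0.
- sender2_grip (a point): Centre of the body of wireless sender 2, the same kind as sender 0.
- start (a joint): The calibrator's round green start key (30 mm wide): 0 is up, 0.006 m fully down; sprung, 5 N fully down, counts from 0.004 m.
- start_top (a point): Centre of the top of the start key, 22 mm above the control ledge.

How it is judged:
On the way, in this order (a step that is already met when the one before it is completed fails the run):
1. the cover lies flat on the table (height (world z) of cover_knob below 0.055 m and angle between cover_knob's own z axis and vertical below 0.1 rad), for 0.2 s.
2. every thermocouple there is fully home in a well (line level with the face) and carries a sender, fully plugged in (z of each of tc0_line, tc1_line, tc2_line, tc3_line in the frame of calibrator below 0.1135 m and horizontal distance between each of tc0_line, tc1_line, tc2_line, tc3_line and well2 below 0.13 m and angle between each of tc0_line, tc1_line, tc2_line, tc3_line's own z axis and vertical below 0.1 rad and ((z of sender0_grip in the frame of tc0_head between 0.04 and 0.0525 m and horizontal distance between sender0_grip and tc0_head below 0.01 m and angle between the z axis of sender0_grip and the z axis of tc0_head, either way round below 0.12 rad) or (z of sender1_grip in the frame of tc0_head between 0.04 and 0.0525 m and horizontal distance between sender1_grip and tc0_head below 0.01 m and angle between the z axis of sender1_grip and the z axis of tc0_head, either way round below 0.12 rad) or (z of sender2_grip in the frame of tc0_head between 0.04 and 0.0525 m and horizontal distance between sender2_grip and tc0_head below 0.01 m and angle between the z axis of sender2_grip and the z axis of tc0_head, either way round below 0.12 rad)) and ((z of sender0_grip in the frame of tc1_head between 0.04 and 0.0525 m and horizontal distance between sender0_grip and tc1_head below 0.01 m and angle between the z axis of sender0_grip and the z axis of tc1_head, either way round below 0.12 rad) or (z of sender1_grip in the frame of tc1_head between 0.04 and 0.0525 m and horizontal distance between sender1_grip and tc1_head below 0.01 m and angle between the z axis of sender1_grip and the z axis of tc1_head, either way round below 0.12 rad) or (z of sender2_grip in the frame of tc1_head between 0.04 and 0.0525 m and horizontal distance between sender2_grip and tc1_head below 0.01 m and angle between the z axis of sender2_grip and the z axis of tc1_head, either way round below 0.12 rad)) and ((z of sender0_grip in the frame of tc2_head between 0.04 and 0.0525 m and horizontal distance between sender0_grip and tc2_head below 0.01 m and angle between the z axis of sender0_grip and the z axis of tc2_head, either way round below 0.12 rad) or (z of sender1_grip in the frame of tc2_head between 0.04 and 0.0525 m and horizontal distance between sender1_grip and tc2_head below 0.01 m and angle between the z axis of sender1_grip and the z axis of tc2_head, either way round below 0.12 rad) or (z of sender2_grip in the frame of tc2_head between 0.04 and 0.0525 m and horizontal distance between sender2_grip and tc2_head below 0.01 m and angle between the z axis of sender2_grip and the z axis of tc2_head, either way round below 0.12 rad)) and ((z of sender0_grip in the frame of tc3_head between 0.04 and 0.0525 m and horizontal distance between sender0_grip and tc3_head below 0.01 m and angle between the z axis of sender0_grip and the z axis of tc3_head, either way round below 0.12 rad) or (z of sender1_grip in the frame of tc3_head between 0.04 and 0.0525 m and horizontal distance between sender1_grip and tc3_head below 0.01 m and angle between the z axis of sender1_grip and the z axis of tc3_head, either way round below 0.12 rad) or (z of sender2_grip in the frame of tc3_head between 0.04 and 0.0525 m and horizontal distance between sender2_grip and tc3_head below 0.01 m and angle between the z axis of sender2_grip and the z axis of tc3_head, either way round below 0.12 rad))), for 0.3 s.
3. the start key is pressed (value of joint start above 0.004 m).
At the end, for the whole second after the job is handed in: Cover flat on the table (under 20 mm high); each thermocouple present upright in a well, tip within 3.5 mm of the floor, with a sender in line (0.12 rad) in its opening, foot within 4 mm of the mouth; start key pressed after that, then up again (all of step 1 and all of step 2 and value of joint start below 0.002 m); the robot touches nothing.
It fails at once if a sheath is forced: more than 60 N between a thermocouple and the calibrator (contact force between any of tc0, tc1, tc2, tc3 and calibrator above 60 N).
It fails at once if a bystander (brush jar, bowl, mug or wooden rib) is moved more than 30 mm (distance of any of brush_jar, glaze_bowl, mug, rib from where it was at the start of the episode above 0.03 m).
Of scale0, scale1, scale2, scale3, scale4 only 1 to 2 are there at a start; the rules pass over those that are not, and their reading is None.
Of tc0, tc1, tc2, tc3 only 2 to 3 are there at a start; the rules pass over those that are not, and their reading is None.
At some moment in a run one of cover, dock may be knocked a few centimetres aside while the robot is not near it.
Once in a run the grip may slacken for a moment while it holds something.
It also fails if it takes over 210 s, if anything falls off the work surface, if the arm or the gripper's body presses on something with over 40 N, if the wrist force passes 120 N, or if a joint passes its speed limit or range.

## Working session

There is one attempt and no reset: what is moved stays moved. The work goes in short steps, Python scripts to look and compute and a shell command to move; the robot and the scene stay as the last step left them, time stands still between calls to the robot, and variables do not carry over. Pictures are saved under pics/ and viewed, at most 14 in all, crops included, and the job is handed in when it is done.

```bash
mkdir -p pics; ls; cat > h.py <<'E'
import numpy as np, cv2, json
from rig import get_obs, camera, get_calibration, hand_in, cut_out
from scipy.spatial.transform import Rotation as R
def cal(n):
    c=get_calibration(n); f=200/np.tan(np.radians(c["vertical_fov"])/2)
    return np.array([[f,0,c["cx"]],[0,f,c["cy"]],[0,0,1.]]),np.array(c["D"],float),np.array(c["T"],float)
def ray(n,uv,C=None):
    K,D,T=C or cal(n)
    p=cv2.undistortPoints(np.array(uv,float).reshape(-1,1,2),K,D).reshape(-1,2)
    d=np.c_[p,np.ones(len(p))]@T[:3,:3].T
    return T[:3,3],d
def onz(n,uv,z,C=None):
    o,d=ray(n,uv,C); return o+d*((z-o[2])/d[:,2])[:,None]
def proj(n,P,C=None):
    K,D,T=C or cal(n); Ti=np.linalg.inv(T); q=np.atleast_2d(P)@Ti[:3,:3].T+Ti[:3,3]
    return cv2.projectPoints(q,np.zeros(3),np.zeros(3),K,D)[0].reshape(-1,2)
def snap(n,f=None):
    im=camera(n)
    if f: cv2.imwrite(f"pics/{f}.png",im[:,:,::-1])
    return im
E
python3 - <<'E'
from h import *
o=get_obs(); print({k:np.round(v,3).tolist() for k,v in o.items()})
for n in ("scene","side","wrist"):
    snap(n,n+"0"); K,D,T=cal(n); print(n,K[0,0],T.round(3).tolist(),D)
    for t in ("calibrator","cover_knob","stand","tc0_head","dock","sender0_grip","start_top"):
        for d in cut_out(n,t): 
            if d["conf"]>.3: print(n,t,round(d["conf"],2),d["bbox"])
E
```

```text
pics
{'time': 0.0, 'q': [-1.477, 0.528, 1.434, -0.0, 1.181, -0.178], 'joint_velocities': [0.0, -0.0, -0.001, 0.002, 0.001, -0.0], 'joint_torque': [0.001, -44.003, -17.659, 0.063, 0.058, -0.0], 'position': [0.168, -0.601, 0.244], 'tool_rot': [0.991, 0.136, 0.0, -0.001], 'ft_force': [0.012, -0.516, 0.386], 'moment': [-0.003, -0.033, -0.025], 'grip_force': 0.0, 'grip_width': 0.087}
scene 500.6349957998606 [[0.021, 0.814, -0.58, 1.091], [1.0, -0.011, 0.021, -0.008], [0.011, -0.581, -0.814, 0.985], [0.0, 0.0, 0.0, 1.0]] [-0.01534011  0.          0.          0.          0.        ]
scene calibrator 0.89 [240.7, 192.9, 410.6, 296.0]
scene cover_knob 0.78 [255.8, 224.5, 395.2, 256.8]
scene stand 0.74 [427.4, 165.6, 498.6, 283.6]
scene tc0_head 0.83 [472.6, 219.4, 500.5, 252.8]
scene tc0_head 0.34 [243.4, 194.2, 406.4, 295.7]
scene dock 0.66 [291.7, 210.4, 304.7, 225.5]
scene dock 0.57 [147.6, 195.8, 195.5, 283.3]
scene sender0_grip 0.61 [156.0, 238.7, 174.1, 263.8]
scene start_top 0.55 [291.1, 213.7, 302.3, 225.7]
side 412.37356538838617 [[-0.778, -0.406, 0.48, 0.019], [-0.628, 0.481, -0.612
[... 200 characters left out ...]
2.7, 157.2, 404.9, 177.8]
side cover_knob 0.68 [234.7, 157.8, 329.4, 223.7]
side stand 0.65 [152.8, 266.5, 279.9, 366.6]
side stand 0.32 [180.8, 256.0, 205.2, 294.5]
side tc0_head 0.79 [159.1, 244.5, 182.9, 279.3]
side dock 0.65 [346.0, 151.9, 401.0, 191.5]
side dock 0.64 [233.9, 283.5, 261.3, 325.8]
side dock 0.53 [221.0, 158.4, 359.1, 284.1]
side sender0_grip 0.63 [159.9, 240.9, 186.7, 278.2]
side sender0_grip 0.38 [217.6, 159.8, 359.1, 285.3]
side start_top 0.49 [322.2, 203.7, 334.7, 212.7]
wrist 323.26348749180056 [[0.271, -0.928, -0.256, 0.238], [-0.963, -0.261, -0.073, -0.583], [0.001, 0.266, -0.964, 0.385], [0.0, 0.0, 0.0, 1.0]] [0.00398556 0.         0.         0.         0.        ]
```

View pics/scene0.png

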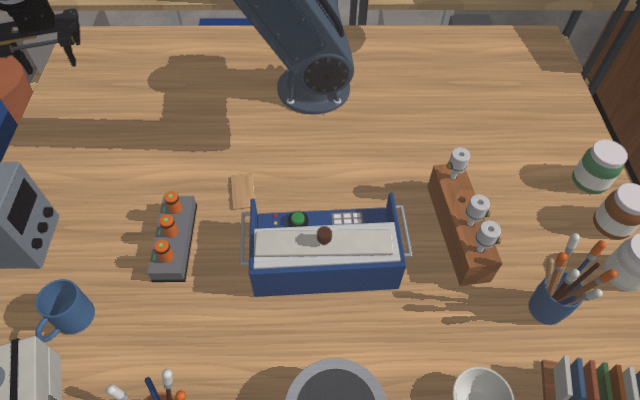

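View pics/side0.png

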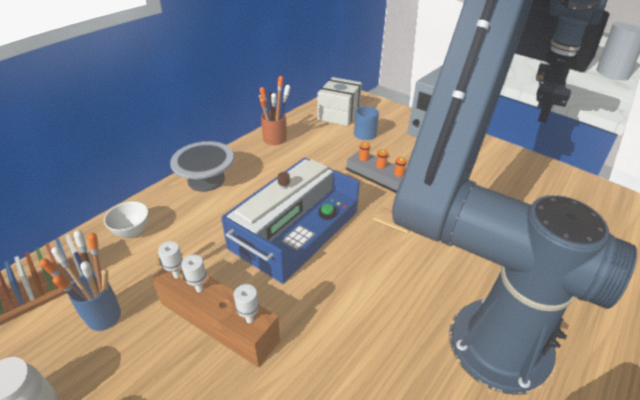

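The scene shows the covered calibrator in the middle: knob at (324,235), green key at (298,218). Three thermocouples stand to the right at (460,158), (479,207) and (488,234), and three senders stand in the dock on the left at (172,202), (168,226) and (163,250). The rib lies at (242,190).

```bash
cat >> h.py <<'E'
def tri(uv1,uv2,a="scene",b="side"):
    o1,d1=ray(a,[uv1]);o2,d2=ray(b,[uv2]);d1=d1[0];d2=d2[0]
    s=np.linalg.lstsq(np.c_[d1,-d2],o2-o1,rcond=None)[0]
    p,q=o1+s[0]*d1,o2+s[1]*d2
    return ((p+q)/2).round(4),round(np.linalg.norm(p-q),4)
E
python3 - <<'E'
from h import *
print("knob",tri((324,235),(284,178)),onz("scene",[(324,235)],.147))
for n,a,b in (("tcA",(460,160),(245,302)),("tcB",(479,209),(194,271)),("tcC",(488,236),(170,257))):
    print(n,tri(a,b),onz("scene",[a],.1425),onz("side",[b],.1425))
for n,a,b in (("sA",(172,203),(400,167)),("sB",(168,227),(382,158)),("sC",(163,252),(364,151))):
    print(n,tri(a,b),onz("scene",[a],.066),onz("side",[b],.066))
print("key",tri((298,217),(327,208)),onz("scene",[(298,217)],.072))
print("stand top corners",onz("scene",[(430,168),(453,167),(497,265),(468,282)],.085).round(3).tolist())
print("dock top corners",onz("scene",[(165,199),(195,198),(185,274),(152,273)],.04).round(3).tolist())
print("calib near top edge (110)",onz("scene",[(250,268),(402,262)],.11).round(3).tolist())
print("rib",onz("scene",[(232,176),(252,176),(254,207),(232,207)],.01).round(3).tolist())
for n in("scene","side"):
    for d in cut_out(n,"cover_knob")[:1]:
        m=d["region"].astype(np.uint8); print(n,cv2.minAreaRect(cv2.findNonZero(m)))
E
```

```text
knob (array([0.5796, 0.0135, 0.148 ]), np.float64(0.0031)) [[0.5800263  0.01482118 0.147     ]]
tcA (array([0.3892, 0.3179, 0.1431]), np.float64(0.0009)) [[0.38891223 0.31854961 0.1425    ]] [[0.38938589 0.31726359 0.1425    ]]
tcB (array([0.5174, 0.3325, 0.1408]), np.float64(0.0052)) [[0.51967504 0.33407844 0.1425    ]] [[0.51465625 0.3309227  0.1425    ]]
tcC (array([0.5823, 0.3392, 0.1398]), np.float64(0.0018)) [[0.58432681 0.33888056 0.1425    ]] [[0.57926903 0.33948855 0.1425    ]]
sA (array([ 0.4413, -0.3216,  0.0646]), np.float64(0.0004)) [[ 0.44243482 -0.32096545  0.066     ]] [[ 0.44039102 -0.32003607  0.066     ]]
sB (array([ 0.5045, -0.3215,  0.0668]), np.float64(0.0043)) [[ 0.50582717 -0.31990378  0.066     ]] [[ 0.50482674 -0.3255437   0.066     ]]
sC (array([ 0.5669, -0.3214,  0.0659]), np.float64(0.0016)) [[ 0.56757413 -0.32063431  0.066     ]] [[ 0.566689   -0.32224702  0.066     ]]
key (array([ 0.4863, -0.0394,  0.0706]), np.float64(0.0011)) [[ 0.48764956 -0.03886956  0.072     ]]
stand top corners [[0.364, 0.266, 0.085], [0.362, 0.321, 0.085], [0.619, 0.366, 0.085], [0.655, 0.3, 0.085]]
dock top corners [[0.413, -0.348, 0.04], [0.411, -0.279, 0.04], [0.606, -0.275, 0.04], [0.603, -0.344, 0.04]]
calib near top edge (110) [[0.631, -0.13, 0.11], [0.622, 0.168, 0.11]]
rib [[0.323, -0.205, 0.01], [0.324, -0.155, 0.01], [0.417, -0.145, 0.01], [0.416, -0.197, 0.01]]
scene ((323.3658447265625, 240.7642059326172), (29.610185623168945, 139.02662658691406), 89.2838363647461)
side ((279.9497985839844, 188.03604125976562), (26.001224517822266, 102.15019226074219), 54.34467315673828)
```

```bash
python3 -m inch '[0,0,0,0,0,0.0866, 0,0,0,0,0,0.1733, 0,0,0,0,0,0.1733]' 87
for i in 1 2 3 4; do python3 -m inch '[0.3,-0.33,-0.06,0,0,0, 0.6,-0.66,-0.12,0,0,0, 0.88,-1,-0.17,0,0,0]' | tail -c 600; done
python3 -m inch '[0,0,0,0,0,0, 0,0,0,0,0,0]'
cat >> h.py <<'E'
def blobs(im,lo,hi,amin=60,morph=3):
    h=cv2.cvtColor(im,cv2.COLOR_RGB2HSV); m=cv2.inRange(h,np.array(lo),np.array(hi))
    m=cv2.morphologyEx(m,cv2.MORPH_CLOSE,np.ones((morph,morph)))
    n,l,s,c=cv2.connectedComponentsWithStats(m)
    return [(int(s[i,4]),c[i].round(1).tolist(),s[i,:4].tolist()) for i in range(1,n) if s[i,4]>=amin],m
E
python3 - <<'E'
from h import *
im=snap("wrist","w1"); C=cal("wrist"); print(get_obs()["position"])
for b in blobs(im,(5,170,100),(18,255,255),80)[0]: print(b,onz("wrist",[b[1]],.08,C))
E
```

```text
time: 1.55
position: [0.1684, -0.6019, 0.2446]
tool_rot: [1.0, -0.001, 0.0, 0.0]
ft_force: [0.3, 0.2, 0.0]
grip_width: 0.0869
grip_force: 0.0
time: 1.8
position: [0.2392, -0.5214, 0.2582]
tool_rot: [1.0, 0.001, 0.0, 0.0]
ft_force: [0.7, 0.1, 0.6]
grip_width: 0.087
grip_force: 0.0
time: 2.05
position: [0.3102, -0.4407, 0.2722]
tool_rot: [1.0, 0.001, 0.0, 0.0]
ft_force: [0.8, 0.1, -1.2]
grip_width: 0.0869
grip_force: 0.0
time: 2.3
position: [0.3806, -0.3606, 0.2859]
tool_rot: [1.0, 0.002, 0.0, 0.0]
ft_force: [0.1, -0.1, 0.3]
grip_width: 0.0867
grip_force: 0.0
time: 2.55
position: [0.451, -0.2804, 0.2996]
tool_rot: [1.0, 0.002, 0.0, 0.0]
ft_force: [0.8, -0.2, 0.5]
grip_width: 0.0869
grip_force: 0.0
time: 2.72
position: [0.4508, -0.2803, 0.2993]
tool_rot: [1.0, 0.003, 0.0, 0.0]
ft_force: [0.2, -0.1, -0.9]
grip_width: 0.087
grip_force: 0.0
[ 0.44998905 -0.28133678  0.29904674]
(727, [355.8, 70.0], [341, 53, 31, 34]) [[ 0.56510268 -0.32035737  0.08      ]]
(594, [354.0, 130.4], [340, 117, 29, 29]) [[ 0.50392931 -0.32061427  0.08      ]]
(633, [351.3, 184.6], [338, 169, 29, 32]) [[ 0.44368583 -0.31962547  0.08      ]]
```

View pics/w1.png

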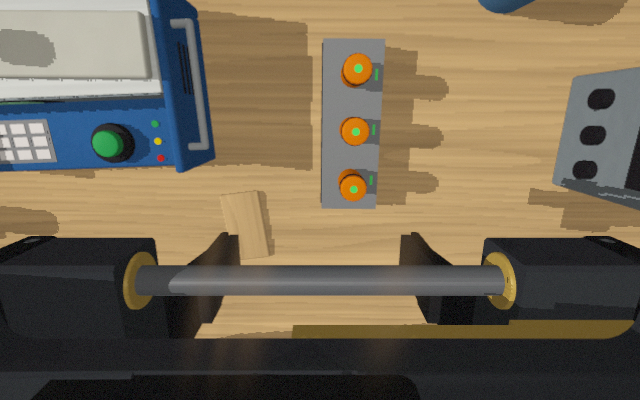

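The wrist view shows three senders with green dots at (358,69), (356,132) and (354,189). The dock is straight, and the key is at (112,142). Next I move over the calibrator.

```bash

for i in 1 2 3 4; do python3 -m inch '[0.03,-0.45,0,0,0,0, 0.06,-0.88,0,0,0,0]' >/dev/null; done
python3 -m inch '[0,0,0,0,0,0, 0,0,0,0,0,0]'
python3 - <<'E'
from h import *
im=snap("wrist","w2"); C=cal("wrist")
print("knob dark",[(b,onz("wrist",[b[1]],.159,C)) for b in blobs(im,(0,40,20),(20,255,110),300)[0]])
print("key",[(b,onz("wrist",[b[1]],.072,C)) for b in blobs(im,(50,120,60),(75,255,255),200)[0]])
d=cut_out("wrist","cover_knob"); 
for e in d[:1]: print(e["conf"],e["bbox"],cv2.minAreaRect(cv2.findNonZero(e["region"].astype(np.uint8))))
E
```

```text
time: 3.6
position: [0.4686, -0.0001, 0.2988]
tool_rot: [1.0, 0.002, -0.0, 0.0]
ft_force: [0.3, -0.1, -0.1]
grip_width: 0.0867
grip_force: 0.0
knob dark [((10981, [68.3, 131.9], [6, 24, 123, 214]), array([[0.52481873, 0.2093701 , 0.159     ]])), ((1042, [302.0, 62.7], [286, 43, 33, 40]), array([[0.57987345, 0.01139841, 0.159     ]])), ((3038, [283.1, 258.3], [129, 232, 320, 78]), array([[0.40861102, 0.03117274, 0.159     ]])), ((3434, [216.5, 338.6], [176, 296, 96, 76]), array([[0.31966422, 0.10111885, 0.159     ]])), ((342, [574.0, 335.9], [484, 320, 151, 22]), array([[ 0.32359481, -0.26133774,  0.159     ]])), ((1855, [379.4, 361.8], [351, 338, 57, 62]), array([[ 0.2915049 , -0.06583831,  0.159     ]])), ((1748, [222.0, 385.7], [172, 374, 101, 26]), array([[0.26095509, 0.09999689, 0.159     ]]))]
key [((561, [352.8, 160.5], [340, 148, 27, 26]), array([[ 0.48877745, -0.04110704,  0.072     ]]))]
0.91 [150.0, 35.7, 455.9, 99.9] ((301.5, 67.5), (67.0, 305.0), 90.0)
```

View pics/w2.png

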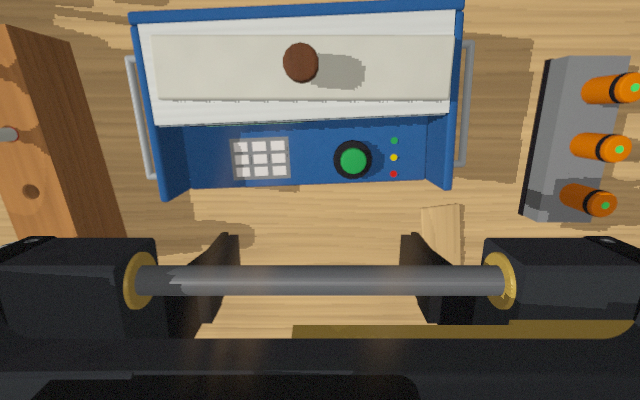

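Knob (302,62) → (0.580, 0.012); key (353,160) → (0.489, −0.041). I'll grasp the knob.

```bash

python3 -m inch '[0.35,-0.07,0,0,0,0, 0.7,-0.15,0,0,0,0]' >/dev/null
python3 -m inch '[0.35,0,0.4,0,0,0, 0.7,0,0.8,0,0,0]' 60 >/dev/null
python3 -m inch '[0,0,0.4,0,0,0, 0,0,0.8,0,0,0, 0,0,1,0,0,0,0,0,1,0,0,0]'
python3 -m inch '[0,0,0.06,0,0,0, 0,0,0.06,0,0,0, 0,0,0.06,0,0,0,0,0,0.06,0,0,0,0,0,0.06,0,0,0,0,0,0.06,0,0,0,0,0,0.06,0,0,0]' 20 35
```

```text
time: 4.37
position: [0.5769, 0.0097, 0.1516]
tool_rot: [1.0, -0.001, -0.005, -0.001]
ft_force: [0.2, -0.1, -0.1]
grip_width: 0.0618
grip_force: 0.0
time: 4.95
position: [0.5805, 0.0124, 0.1528]
tool_rot: [1.0, 0.0, 0.001, -0.0]
ft_force: [-1.0, 1.4, 5.4]
grip_width: 0.029
grip_force: 35.0
```

```bash

python3 -m inch '[0,0,-0.3,0,0,0, 0,0,-0.7,0,0,0, 0,0,-0.7,0,0,0, 0,0,-0.7,0,0,0]'
python3 -m inch '[-0.3,0,0,0,0,0,-0.6,-0.1,0,0,0,0,-0.9,-0.2,0,0,0,0]' >/dev/null
python3 -m inch '[-0.3,0,0,0,0,0,-0.6,-0.1,0,0,0,0,-0.9,-0.1,0,0,0,0]' >/dev/null
python3 -m inch '[-0.2,0,0,0,0,0,-0.45,0,0.0,0,0,0,-0.45,0,0,0,0,0,-0.45,0,0,0,0,0]'
python3 - <<'E'
from h import *
im=snap("side","s1"); print(get_obs()["position"])
E
```

```text
time: 5.28
position: [0.5807, 0.0117, 0.2089]
tool_rot: [1.0, 0.001, 0.002, 0.001]
ft_force: [0.0, 0.1, -2.7]
grip_width: 0.0293
grip_force: 35.0
time: 6.12
position: [0.3978, 0.0362, 0.2065]
tool_rot: [1.0, 0.0, -0.002, -0.0]
ft_force: [0.5, -0.1, -1.8]
grip_width: 0.0291
grip_force: 35.0
[0.39960787 0.03584294 0.20686668]
```

View pics/s1.png

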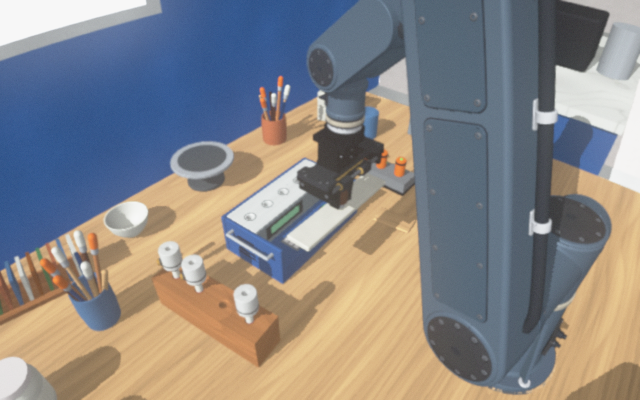

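The cover hangs from the gripper above the clear strip in front of the ledge, and the wells are open. I'll lower it.

```bash

python3 -m inch '[0,0,0.4,0,0,0, 0,0,0.8,0,0,0]' >/dev/null
python3 -m inch '[0,0,0.4,0,0,0, 0,0,0.8,0,0,0,0,0,0.8,0,0,0]'
python3 -m inch '[0,0,0.2,0,0,0, 0,0,0.35,0,0,0,0,0,0.43,0,0,0,0,0,0.43,0,0,0]'
python3 -m inch '[0,0,0.03,0,0,0, 0,0,0.03,0,0,0]'
```

```text
time: 6.58
position: [0.3979, 0.036, 0.0736]
tool_rot: [1.0, 0.0, -0.006, -0.001]
ft_force: [-0.5, 0.1, -2.3]
grip_width: 0.0293
grip_force: 35.0
time: 6.92
position: [0.4008, 0.0357, 0.0449]
tool_rot: [1.0, 0.0, 0.0, 0.0]
ft_force: [-0.2, 0.5, -3.1]
grip_width: 0.0294
grip_force: 35.0
time: 7.08
position: [0.4007, 0.0357, 0.0434]
tool_rot: [1.0, 0.0, 0.001, 0.0]
ft_force: [-0.6, -0.6, -2.7]
grip_width: 0.0291
grip_force: 35.0
```

```bash

python3 -m inch '[0,0,0.02,0,0,0, 0,0,0.02,0,0,0,0,0,0.02,0,0,0]'
python3 -m inch '[0,0,0.02,0,0,0, 0,0,0.02,0,0,0,0,0,0.02,0,0,0]'
python3 -m inch '[0,0,0.02,0,0,0, 0,0,0.02,0,0,0,0,0,0.02,0,0,0]'
```

```text
time: 7.33
position: [0.4006, 0.0357, 0.0428]
tool_rot: [1.0, 0.0, 0.002, 0.0]
ft_force: [-1.2, -0.4, 10.2]
grip_width: 0.029
grip_force: 35.0
time: 7.58
position: [0.4007, 0.0357, 0.0424]
tool_rot: [1.0, 0.001, 0.003, 0.001]
ft_force: [-1.5, -0.2, 25.9]
grip_width: 0.0293
grip_force: 35.0
time: 7.83
position: [0.4008, 0.0357, 0.0415]
tool_rot: [1.0, 0.001, 0.003, 0.001]
ft_force: [-0.8, 0.5, 34.2]
grip_width: 0.0293
grip_force: 35.0
```

```bash

python3 -m inch '[0,0,-0.04,0,0,0, 0,0,-0.05,0,0,0,0,0,-0.05,0,0,0,0,0,-0.05,0,0,0]' 60
python3 -m inch '[0,0,-0.4,0,0,0, 0,0,-0.8,0,0,0,0,0,-1,0,0,0]' >/dev/null
python3 -m inch '[0,0,-0.4,0,0,0, 0,0,-0.8,0,0,0,0,0,-1,0,0,0]' >/dev/null
python3 -m inch '[0.4,0,-0.4,0,0,0, 0.8,0.2,-0.8,0,0,0,1,0.4,-1,0,0,0]' >/dev/null
python3 -m inch '[0,0,0,0,0,0,0,0,0,0,0,0,0,0,0,0,0,0]'
python3 - <<'E'
from h import *
im=snap("wrist","w3"); C=cal("wrist"); snap("scene","sc3")
g=cv2.cvtColor(im,cv2.COLOR_RGB2GRAY)
b=[(x,onz("wrist",[x[1]],.11,C).round(4)) for x in blobs(im,(0,0,0),(180,255,110),60,1)[0] if x[0]<900]
for x in b: print(x)
for n in ("scene","wrist"):
  for t in ("cover_knob","stand","dock"):
    for e in cut_out(n,t)[:1]: print(n,t,e["conf"],e["bbox"])
E
```

```text
time: 8.17
position: [0.4001, 0.0358, 0.0421]
tool_rot: [1.0, 0.0, 0.001, 0.0]
ft_force: [0.5, -0.5, 0.3]
grip_width: 0.0481
grip_force: 0.0
time: 9.17
position: [0.4781, 0.0043, 0.2806]
tool_rot: [1.0, 0.0, -0.002, -0.001]
ft_force: [-0.7, 0.3, -0.2]
grip_width: 0.0601
grip_force: 0.0
((64, [465.9, 60.0], [464, 44, 5, 37]), array([[ 0.5943, -0.1264,  0.11  ]]))
((244, [474.4, 101.5], [469, 44, 12, 127]), array([[ 0.5592, -0.1386,  0.11  ]]))
((66, [133.0, 96.2], [128, 71, 11, 54]), array([[0.5631, 0.1732, 0.11  ]]))
((216, [631.7, 100.4], [619, 81, 21, 33]), array([[ 0.5603, -0.2816,  0.11  ]]))
((299, [424.1, 128.9], [389, 123, 70, 16]), array([[ 0.5347, -0.0948,  0.11  ]]))
((91, [377.2, 131.5], [364, 128, 26, 8]), array([[ 0.5322, -0.051 ,  0.11  ]]))
((280, [324.6, 133.1], [284, 130, 77, 8]), array([[ 0.5306, -0.0017,  0.11  ]]))
((156, [619.0, 156.4], [613, 143, 21, 30]), array([[ 0.5092, -0.2831,  0.11  ]]))
((141, [24.0, 203.6], [17, 198, 15, 13]), array([[0.461 , 0.2969, 0.11  ]]))
((416, [295.8, 233.9], [285, 222, 22, 26]), array([[0.4293, 0.0272, 0.11  ]]))
scene cover_knob 0.64 [275.3, 182.9, 386.5, 212.3]
scene stand 0.84 [425.6, 164.8, 505.3, 285.6]
scene dock 0.88 [147.0, 194.5, 196.1, 283.0]
wrist cover_knob 0.59 [192.9, 207.2, 401.6, 248.5]
wrist stand 0.94 [1.4, 31.2, 120.9, 257.8]
wrist dock 0.9 [529.4, 57.4, 640.0, 236.1]
```

View pics/w3.png

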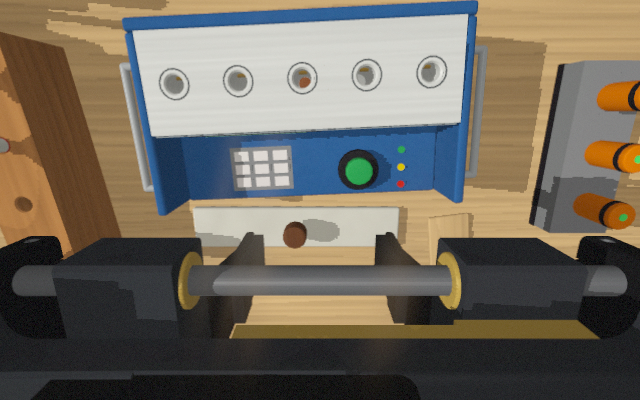

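Cover flat. The wells are at about (174,84), (238,81), (302,78), (367,75) and (431,72), and something reddish shows in the middle one. I'll fit the rings and zoom in.

```bash
cat >> h.py <<'E'
def wells(im,C,guess,z=.11,r=24):
    out=[]
    for u,v in guess:
        s=8; u0,v0=int(u)-r,int(v)-r
        g=cv2.cvtColor(im,cv2.COLOR_RGB2GRAY)[v0:v0+2*r,u0:u0+2*r]
        g=cv2.resize(g,None,fx=s,fy=s,interpolation=cv2.INTER_CUBIC)
        m=(g<150).astype(np.uint8)
        cs,_=cv2.findContours(m,cv2.RETR_EXTERNAL,cv2.CHAIN_APPROX_NONE)
        cs=[c for c in cs if len(c)>5]
        c=max(cs,key=lambda c:cv2.contourArea(cv2.convexHull(c)))
        e=cv2.fitEllipse(cv2.convexHull(c))
        p=((np.array(e[0])+.5)/s-.5+[u0,v0]); out.append((p.round(2).tolist(),(np.array(e[1])/s).round(1).tolist(),onz("wrist",[p],z,C)[0].round(4).tolist()))
    return out
E
python3 - <<'E'
from h import *
im=cv2.imread("pics/w3.png")[:,:,::-1].copy(); C=cal("wrist")
w=wells(im,C,[(174,84),(238,81),(302,78),(367,75),(431,72)])
for x in w: print(x)
P=np.array([x[2] for x in w]); print(np.diff(P,axis=0).round(4).tolist())
t=np.polyfit(np.arange(5)-2,P[:,:2],1); print("fit dir,centre",t.round(4).tolist())
cv2.imwrite("pics/w3z.png",cv2.resize(im[50:105,140:460,::-1],None,fx=2.5,fy=2.5,interpolation=cv2.INTER_CUBIC))
E
```

```text
([173.77, 83.67], [29.2, 33.4], [0.5764, 0.1349, 0.11])
([237.71, 80.69], [29.8, 32.8], [0.5792, 0.0768, 0.11])
([301.88, 77.67], [30.3, 32.3], [0.5819, 0.0187, 0.11])
([366.42, 74.6], [30.2, 32.8], [0.5847, -0.0395, 0.11])
([431.31, 71.46], [30.0, 33.7], [0.5874, -0.0978, 0.11])
[[0.0028, -0.0581, 0.0], [0.0027, -0.0581, 0.0], [0.0028, -0.0582, 0.0], [0.0027, -0.0583, 0.0]]
fit dir,centre [[0.0027, -0.0582], [0.5819, 0.0186]]
```

View pics/w3z.png

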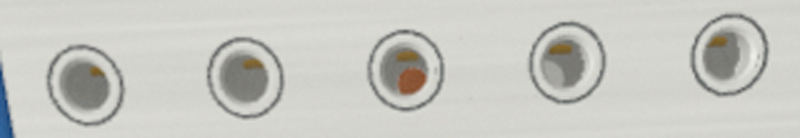

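```bash

python3 -m inch '[0.2,0.4,0,0,0,0, 0.37,0.8,0,0,0,0,0.37,0.8,0,0,0,0,0.37,0.8,0,0,0,0]'
cat > wl.py <<'E'
from h import *
import sys
im=snap("wrist",sys.argv[1]); C=cal("wrist"); cand=[[.5764,.1349],[.5792,.0768],[.5819,.0187],[.5847,-.0395],[.5874,-.0978]]
t=[]
for i,(x,y) in enumerate(cand):
    p=proj("wrist",[[x,y,.11]],C)[0]
    if not(30<p[0]<610 and 30<p[1]<370): continue
    w=wells(im,C,[p])[0]; u,v=map(int,w[0]); c=im[v-9:v+10,u-9:u+10].reshape(-1,3).astype(int)
    print(i,w,"red px",int(((c[:,0]-c[:,2]>45)&(c[:,0]-c[:,1]>35)).sum()))
    t.append(cv2.resize(im[v-20:v+21,u-20:u+21,::-1],(150,150),interpolation=cv2.INTER_CUBIC))
cv2.imwrite(f"pics/{sys.argv[1]}z.png",np.hstack(t))
E
python3 wl.py w4
python3 -m inch '[0,-0.5,0,0,0,0, 0,-1,0,0,0,0]'>/dev/null
python3 -m inch '[0,-0.5,0,0,0,0, 0,-0.7,0,0,0,0,0,-0.7,0,0,0,0,0,-0.7,0,0,0,0]'
python3 wl.py w5
python3 -c "
import cv2,numpy as np
a=cv2.imread('pics/w4z.png');b=cv2.imread('pics/w5z.png');w=max(a.shape[1],b.shape[1])
f=lambda q:cv2.copyMakeBorder(q,0,0,0,w-q.shape[1],0);cv2.imwrite('pics/w45.png',np.vstack([f(a),f(b)]))"
```

```text
time: 9.9
position: [0.51, -0.0614, 0.2816]
tool_rot: [1.0, -0.001, 0.0, -0.0]
ft_force: [-0.7, 0.4, 0.3]
grip_width: 0.0604
grip_force: 0.0
0 ([107.91, 121.08], [27.4, 32.6], [0.5733, 0.1358, 0.11]) red px 0
1 ([169.71, 118.16], [28.3, 31.9], [0.5761, 0.0778, 0.11]) red px 0
2 ([231.57, 115.23], [28.9, 31.2], [0.5788, 0.02, 0.11]) red px 1
3 ([293.85, 112.18], [29.4, 30.6], [0.5816, -0.038, 0.11]) red px 0
4 ([356.29, 109.19], [29.4, 31.0], [0.5844, -0.0959, 0.11]) red px 0
time: 10.45
position: [0.5081, 0.0776, 0.2818]
tool_rot: [1.0, 0.002, -0.0, 0.0]
ft_force: [-0.0, -0.1, -0.5]
grip_width: 0.0598
grip_force: 0.0
0 ([257.48, 119.21], [28.2, 28.5], [0.5746, 0.133, 0.11]) red px 0
1 ([319.05, 115.68], [29.2, 30.4], [0.5781, 0.0754, 0.11]) red px 0
2 ([381.4, 113.09], [29.3, 30.9], [0.5807, 0.0174, 0.11]) red px 39
3 ([444.05, 110.46], [28.7, 31.9], [0.5832, -0.0406, 0.11]) red px 0
4 ([507.02, 107.77], [28.1, 33.0], [0.5858, -0.0987, 0.11]) red px 0
```

View pics/w45.png

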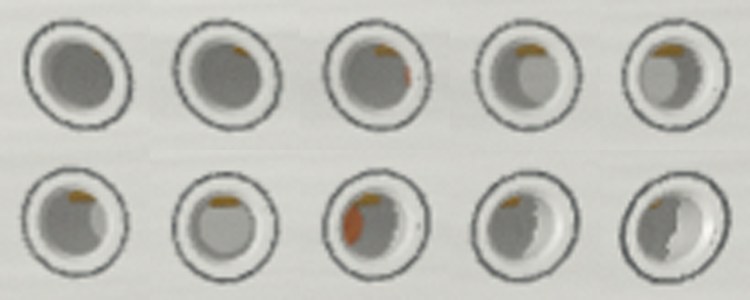

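Only the middle well (index 2) shows scale; wells 0, 1, 3 and 4 show a clean grey floor. Single pose readings are noisy, so I'll average several at rest.

```bash
cat >> h.py <<'E'
def avg(n=6,cam="wrist"):
    "n pictures at rest: last picture, camera model with averaged pose, averaged TCP pos, yaw(deg)"
    Ts=[];ps=[];ys=[]
    for _ in range(n):
        T=cal(cam)[2];o=get_obs();Ts.append(T);ps.append(o["position"]);m=R.from_quat(o["tool_rot"]).as_matrix();ys.append(np.degrees(np.arctan2(m[1,0],m[0,0])))
        im=camera(cam)
    K,D,_=cal(cam); Ts=np.array(Ts); T=np.eye(4); T[:3,:3]=R.from_matrix(Ts[:,:3,:3]).mean().as_matrix(); T[:3,3]=Ts[:,:3,3].mean(0)
    return im,(K,D,T),np.mean(ps,0).round(4),round(float(np.mean(ys)),2),np.std(ps,0).round(4)
E
python3 - <<'E'
from h import *
im,C,p,y,s=avg(8); print(p,y,s)
w=wells(im,C,[(257,119),(319,116),(381,113),(444,110),(507,108)])
P=np.array([x[2] for x in w]); print(P.tolist(),np.polyfit(np.arange(5)-2,P[:,:2],1).round(4).tolist())
E
```

```text
[0.5091 0.0754 0.2818] -0.01 [0.0003 0.0005 0.    ]
[[0.5746, 0.1348, 0.11], [0.5771, 0.0775, 0.11], [0.5801, 0.0189, 0.11], [0.5828, -0.0391, 0.11], [0.5856, -0.0971, 0.11]] [[0.0028, -0.058], [0.58, 0.019]]
```

```bash

for i in 1 2 3; do python3 -m inch '[-0.2,-0.5,0,0,0,0, -0.4,-1,0,0,0,0]' >/dev/null; done
python3 -m inch '[0,-0.1,0,0,0,0,0,-0.1,0,0,0,0,0,-0.1,0,0,0,0,0,-0.1,0,0,0,0]'
python3 - <<'E'
from h import *
im,C,p,y,s=avg(8); print(p,y,s); cv2.imwrite("pics/w6.png",im[:,:,::-1])
for x,yy in ((.389,.318),(.518,.332),(.583,.339)): print(proj("wrist",[[x,yy,.165]],C).round(0))
for d in cut_out("wrist","tc0_head"):
    if d["conf"]>.3: print(d["conf"],d["bbox"])
E
```

```text
time: 11.73
position: [0.417, 0.3147, 0.2817]
tool_rot: [1.0, -0.0, -0.0, 0.0]
ft_force: [0.0, -0.6, -0.5]
grip_width: 0.0603
grip_force: 0.0
[0.417  0.3147 0.2818] -0.09 [0.0001 0.0003 0.0001]
[[314. 235.]]
[[294.  73.]]
[[282. -28.]]
0.65 [264.8, 1.3, 313.0, 22.7]
```

View pics/w6.png

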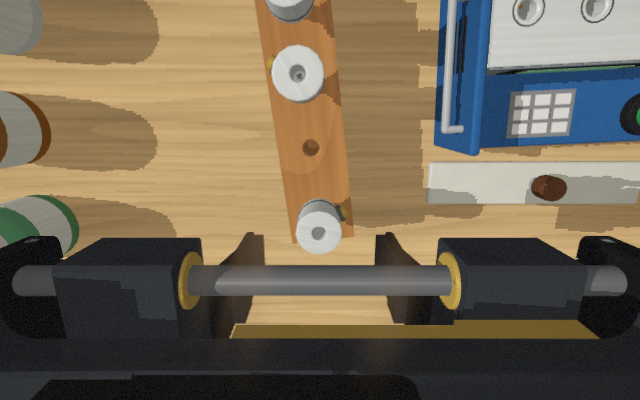

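The wrist view shows TC A's opening at (319,233), B's at (297,73), C cut off at the top, and an empty hole at (311,147).

```bash
cat >> h.py <<'E'
def heads(im,C,guess,z=.165,r=30):
    "centre of the white disc of a head top, by its terminal opening (dark spot) and by Hough circle"
    g=cv2.cvtColor(im,cv2.COLOR_RGB2GRAY)
    for u,v in guess:
        c=g[v-8:v+9,u-8:u+9].astype(float); w=np.clip(np.percentile(c,80)-15-c,0,None); yy,xx=np.mgrid[v-8:v+9,u-8:u+9]
        p=((w*xx).sum()/w.sum(),(w*yy).sum()/w.sum()); print("opening",np.round(p,1),onz("wrist",[p],z,C)[0].round(4))
E
python3 - <<'E'
from h import *
im=cv2.imread("pics/w6.png")[:,:,::-1].copy(); C=cal("wrist")
heads(im,C,[(319,233),(297,73)])
print("hole",onz("wrist",[(311,147)],.085,C)[0].round(4))
E
```

```text
opening [317.6 232.5] [0.3911 0.3155 0.165 ]
opening [296.5  71.9] [0.5181 0.3311 0.165 ]
hole [0.4547 0.3226 0.085 ]
```

```bash

python3 -m inch '[-0.32,-0.01,0,0,0,0, -0.32,-0.01,0.4,0,0,0,-0.32,-0.01,0.8,0,0,0]' 64 >/dev/null
python3 -m inch '[0,0,0.4,0,0,0,0,0,0.7,0,0,0,0,0,0.9,0,0,0,0,0,0.9,0,0,0,0,0,0.9,0,0,0]'
python3 -m inch '[0,0,0,0,0,0,0,0,0,0,0,0,0,0,0,0,0,0,0,0,0,0,0,0,0,0,0,0,0,0]' 30 30
python3 -m inch '[0,0,-0.1,0,0,0,0,0,-0.3,0,0,0,0,0,-0.6,0,0,0,0,0,-1,0,0,0]'
python3 -m inch '[0,0,-0.4,0,0,0,0,0,-0.9,0,0,0,0,0,-0.9,0,0,0,0,0,-0.9,0,0,0]'
python3 - <<'E'
from h import *
im=snap("scene"); cv2.imwrite("pics/sc7.png",cv2.resize(im[100:300,300:540,::-1],None,fx=2.5,fy=2.5))
E
```

```text
time: 12.85
position: [0.3905, 0.3166, 0.1453]
tool_rot: [1.0, 0.0, -0.001, 0.0]
ft_force: [0.3, 0.2, 0.1]
grip_width: 0.0642
grip_force: 0.0
time: 13.27
position: [0.3911, 0.317, 0.1466]
tool_rot: [1.0, 0.0, 0.001, -0.0]
ft_force: [0.0, 0.5, 2.5]
grip_width: 0.0397
grip_force: 30.0
time: 13.6
position: [0.3899, 0.3163, 0.2256]
tool_rot: [1.0, 0.0, -0.002, 0.001]
ft_force: [-0.2, 0.2, -1.5]
grip_width: 0.0394
grip_force: 30.0
time: 13.93
position: [0.3918, 0.3174, 0.3007]
tool_rot: [1.0, 0.0, 0.003, -0.001]
ft_force: [-0.6, -0.7, -2.4]
grip_width: 0.0396
grip_force: 30.0
```

View pics/sc7.png

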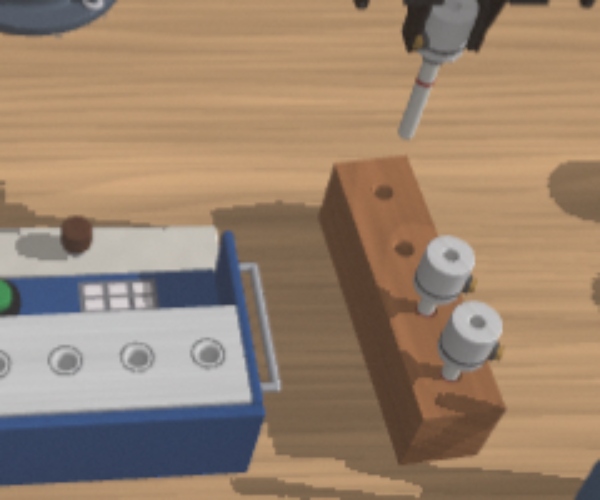

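TC A hangs straight from the gripper with its red line visible. Next I turn 90° and carry it over well 4.

```bash

python3 -m inch '[0.08,0.08,0,0,0,-0.075, 0.16,0.16,0,0,0,-0.15,0.24,0.24,0,0,0,-0.225,0.32,0.32,0,0,0,-0.3,0.4,0.4,0,0,0,-0.375,0.48,0.48,0,0,0,-0.45,0.56,0.56,0,0,0,-0.525,0.64,0.64,0,0,0,-0.6,0.72,0.72,0,0,0,-0.675,0.8,0.8,0,0,0,-0.75,0.88,0.88,0,0,0,-0.825,0.96,0.96,0,0,0,-0.9,1,1,0,0,0,-0.975,1,1,0,0,0,-1,1,1,0,0,0,-1]'
for i in 1 2 3 4 5; do python3 -m inch '[-0.42,0.14,0,0,0,0, -0.835,0.285,0,0,0,0]' >/dev/null; done
python3 -m inch '[0,0,0.2,0,0,0,0,0,0.4,0,0,0,0,0,0.4,0,0,0,0,0,0.4,0,0,0]'
python3 - <<'E'
from h import *
im,C,p,y,s=avg(6); print(p,y,s); cv2.imwrite("pics/w8.png",im[:,:,::-1])
print(proj("wrist",[[.5856,-.0971,.11],[.5828,-.0391,.11]],C).round(1).tolist())
E
```

```text
time: 15.23
position: [0.4695, 0.2361, 0.2955]
tool_rot: [0.707, 0.707, -0.002, -0.001]
ft_force: [-0.3, -0.1, -2.2]
grip_width: 0.0392
grip_force: 30.0
time: 16.4
position: [0.5834, -0.0965, 0.2637]
tool_rot: [0.707, 0.707, -0.001, -0.003]
ft_force: [-0.7, -0.2, -1.9]
grip_width: 0.0396
grip_force: 30.0
[ 0.5848 -0.0966  0.2657] 90.04 [0.0007 0.0001 0.0011]
[[319.9, 191.3], [316.9, 128.2]]
```

View pics/w8.png

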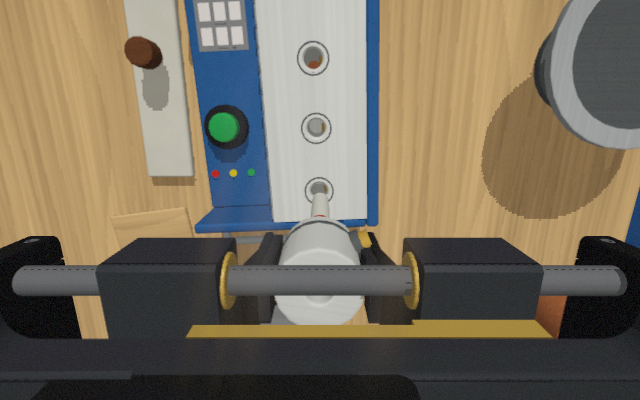

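The wrist sees the TC's tip directly over well 4 at (319,190), which matches the prediction of (320,191). I'll descend gently.

```bash

python3 -m inch '[0,0,0.08,0,0,0,0,0,0.16,0,0,0,0,0,0.24,0,0,0,0,0,0.32,0,0,0,0,0,0.32,0,0,0]'
python3 -m inch '[0,0,0.1,0,0,0,0,0,0.15,0,0,0,0,0,0.2,0,0,0,0,0,0.2,0,0,0]'
```

```text
time: 17.12
position: [0.5841, -0.0965, 0.2383]
tool_rot: [0.707, 0.707, -0.0, -0.002]
ft_force: [0.9, 1.1, -2.0]
grip_width: 0.0396
grip_force: 30.0
time: 17.45
position: [0.584, -0.0966, 0.2232]
tool_rot: [0.707, 0.707, -0.0, -0.001]
ft_force: [-1.1, 0.4, -4.0]
grip_width: 0.0393
grip_force: 30.0
```

```bash

python3 -m inch '[0,0,0.1,0,0,0,0,0,0.2,0,0,0,0,0,0.3,0,0,0,0,0,0.36,0,0,0,0,0,0.36,0,0,0]'
python3 -m inch '[0,0,0.03,0,0,0,0,0,0.06,0,0,0,0,0,0.06,0,0,0]'
python3 -m inch '[0,0,0.03,0,0,0,0,0,0.06,0,0,0,0,0,0.06,0,0,0]'
```

```text
time: 17.87
position: [0.5841, -0.0966, 0.1934]
tool_rot: [0.707, 0.707, -0.0, -0.001]
ft_force: [-2.2, 1.6, -6.5]
grip_width: 0.0395
grip_force: 30.0
time: 18.12
position: [0.5844, -0.0968, 0.19]
tool_rot: [0.707, 0.707, -0.0, -0.001]
ft_force: [-2.9, 2.7, -2.6]
grip_width: 0.0397
grip_force: 30.0
time: 18.37
position: [0.5845, -0.0968, 0.1854]
tool_rot: [0.707, 0.707, -0.0, -0.001]
ft_force: [-3.3, 2.8, -0.9]
grip_width: 0.0394
grip_force: 30.0
```

```bash

python3 -m inch '[0,0,0.03,0,0,0,0,0,0.06,0,0,0,0,0,0.06,0,0,0]'
python3 -m inch '[0,0,0.02,0,0,0,0,0,0.04,0,0,0,0,0,0.04,0,0,0]'
python3 -m inch '[0,0,0.02,0,0,0,0,0,0.02,0,0,0,0,0,0.02,0,0,0]'
```

```text
time: 18.62
position: [0.5846, -0.0969, 0.1805]
tool_rot: [0.707, 0.707, -0.0, -0.0]
ft_force: [-3.3, 2.4, -0.7]
grip_width: 0.0394
grip_force: 30.0
time: 18.87
position: [0.5846, -0.0969, 0.1775]
tool_rot: [0.707, 0.707, -0.0, -0.0]
ft_force: [-3.2, 3.6, -0.5]
grip_width: 0.0397
grip_force: 30.0
time: 19.12
position: [0.5848, -0.097, 0.1766]
tool_rot: [0.707, 0.707, -0.0, -0.0]
ft_force: [-5.3, 3.7, 3.8]
grip_width: 0.039
grip_force: 30.0
```

```bash

python3 -m inch '[0,0,0.02,0,0,0,0,0,0.02,0,0,0,0,0,0.02,0,0,0]'
python3 -m inch '[0,0,0.01,0,0,0,0,0,0.01,0,0,0,0,0,0.01,0,0,0]'
```

```text
time: 19.37
position: [0.585, -0.0971, 0.1764]
tool_rot: [0.707, 0.707, -0.0, 0.0]
ft_force: [-5.0, 3.4, 9.9]
grip_width: 0.0396
grip_force: 30.0
time: 19.62
position: [0.585, -0.0971, 0.1763]
tool_rot: [0.707, 0.707, 0.0, 0.001]
ft_force: [-7.3, 3.4, 13.8]
grip_width: 0.0396
grip_force: 30.0
```

Bottomed at 0.1764, 14 mm below scale height, so well 4 is clear. I'll release and go for TC B.

```bash

python3 -m inch '[0,0,-0.02,0,0,0,0,0,-0.02,0,0,0,0,0,-0.02,0,0,0,0,0,-0.02,0,0,0,0,0,-0.02,0,0,0]' 64
python3 -m inch '[0,0,-0.3,0,0,0,0,0,-0.7,0,0,0,0,0,-1,0,0,0,0,0,-1,0,0,0]'
python3 - <<'E'
from h import *
im,C,p,y,s=avg(4); print(p,y); cv2.imwrite("pics/w9.png",im[:,:,::-1])
print(proj("wrist",[[.585,-.097,.195],[.5828,-.0391,.11]],C).round(1).tolist())
E
python3 -m inch '[0.08,0,0,0,0,0.075,0.16,0,0,0,0,0.15,0.24,0,0,0,0,0.225,0.32,0,0,0,0,0.3,0.4,0,0,0,0,0.375,0.48,0,0,0,0,0.45,0.56,0,0,0,0,0.525,0.64,0,0,0,0,0.6,0.72,0,0,0,0,0.675,0.8,0,0,0,0,0.75,0.88,0,0,0,0,0.825,0.96,0,0,0,0,0.9,1,0,0,0,0,0.975,1,0,0,0,0,1,1,0,0,0,0,1]'
for i in 1 2 3 4 5; do python3 -m inch '[-0.08,-0.44,0,0,0,0, -0.17,-0.87,0,0,0,0]' >/dev/null; done
python3 -m inch '[0,0,0,0,0,0,0,0,0,0,0,0,0,0,0,0,0,0]'
python3 - <<'E'
from h import *
im,C,p,y,s=avg(6); print(p,y); cv2.imwrite("pics/w10.png",im[:,:,::-1])
print(proj("wrist",[[.518,.331,.165],[.5816,.339,.165]],C).round(1).tolist())
g=cv2.cvtColor(im,cv2.COLOR_RGB2GRAY)
u,v=proj("wrist",[[.5816,.339,.165]],C)[0].astype(int)
heads(im,C,[(u,v)])
E
```

```text
time: 20.03
position: [0.586, -0.0978, 0.1754]
tool_rot: [0.707, 0.707, 0.0, 0.001]
ft_force: [0.8, 0.0, 0.1]
grip_width: 0.0614
grip_force: 0.0
time: 20.37
position: [0.5887, -0.0985, 0.2608]
tool_rot: [0.707, 0.707, 0.003, 0.006]
ft_force: [0.6, -0.5, 0.9]
grip_width: 0.064
grip_force: 0.0
[ 0.5866 -0.0978  0.2576] 90.03
[[315.7, 222.4], [313.7, 126.8]]
time: 21.82
position: [0.584, -0.0167, 0.2535]
tool_rot: [1.0, 0.0, -0.002, -0.0]
ft_force: [0.6, 0.5, -0.3]
grip_width: 0.0642
grip_force: 0.0
time: 22.9
position: [0.5162, 0.3304, 0.2543]
tool_rot: [1.0, 0.001, -0.001, 0.001]
ft_force: [0.6, -0.7, 0.3]
grip_width: 0.0642
grip_force: 0.0
[0.5169 0.3297 0.2549] -0.01
[[315.4, 211.9], [303.7, 124.1]]
opening [305.1 124.2] [0.5815 0.338  0.165 ]
```

```bash

python3 -m inch '[0.013,-0.015,0.35,0,0,0,0.013,-0.015,0.7,0,0,0]'  >/dev/null
python3 -m inch '[0,0,0.3,0,0,0,0,0,0.55,0,0,0,0,0,0.667,0,0,0,0,0,0.667,0,0,0,0,0,0.667,0,0,0]'
python3 -m inch '[0,0,0,0,0,0,0,0,0,0,0,0,0,0,0,0,0,0,0,0,0,0,0,0,0,0,0,0,0,0]' 30 30
python3 -m inch '[0,0,-0.1,0,0,0,0,0,-0.3,0,0,0,0,0,-0.6,0,0,0,0,0,-1,0,0,0]'
python3 -m inch '[0,0,-0.4,0,0,0,0,0,-0.9,0,0,0,0,0,-0.9,0,0,0,0,0,-0.9,0,0,0]'
```

```text
time: 23.78
position: [0.5182, 0.3318, 0.1463]
tool_rot: [1.0, 0.0, 0.0, -0.0]
ft_force: [-0.1, 0.1, 0.8]
grip_width: 0.064
grip_force: 0.0
time: 24.2
position: [0.518, 0.3322, 0.1469]
tool_rot: [1.0, 0.0, 0.001, -0.0]
ft_force: [-1.0, -0.7, 1.5]
grip_width: 0.0396
grip_force: 30.0
time: 24.53
position: [0.5168, 0.3317, 0.2251]
tool_rot: [1.0, 0.0, -0.002, 0.001]
ft_force: [0.4, 0.6, -2.4]
grip_width: 0.0396
grip_force: 30.0
time: 24.87
position: [0.519, 0.3327, 0.3017]
tool_rot: [1.0, 0.0, 0.003, -0.001]
ft_force: [-0.6, -0.5, -1.5]
grip_width: 0.0396
grip_force: 30.0
```

```bash

python3 -m inch '[0.06,0.08,0,0,0,-0.075, 0.12,0.16,0,0,0,-0.15,0.18,0.24,0,0,0,-0.225,0.24,0.32,0,0,0,-0.3,0.3,0.4,0,0,0,-0.375,0.36,0.48,0,0,0,-0.45,0.42,0.56,0,0,0,-0.525,0.48,0.64,0,0,0,-0.6,0.54,0.72,0,0,0,-0.675,0.6,0.8,0,0,0,-0.75,0.66,0.88,0,0,0,-0.825,0.72,0.96,0,0,0,-0.9,0.8,1,0,0,0,-0.975,0.8,1,0,0,0,-1,0.8,1,0,0,0,-1]'
for i in 1 2 3 4; do python3 -m inch '[-0.45,0,0,0,0,0, -0.906,0,0,0,0,0]' >/dev/null; done
python3 -m inch '[0,0,0.2,0,0,0,0,0,0.4,0,0,0,0,0,0.4,0,0,0,0,0,0.4,0,0,0]'
python3 - <<'E'
from h import *
im,C,p,y,s=avg(8); print(p,y,s,get_obs()["position"])
print(proj("wrist",[[.5828,-.0391,.11]],C).round(1).tolist())
E
```

```text
time: 26.12
position: [0.5809, 0.2514, 0.296]
tool_rot: [0.707, 0.707, -0.002, -0.001]
ft_force: [-0.2, 0.6, -2.0]
grip_width: 0.0397
grip_force: 30.0
time: 27.12
position: [0.5805, -0.0374, 0.2645]
tool_rot: [0.707, 0.707, -0.001, -0.002]
ft_force: [-0.2, 0.5, -0.2]
grip_width: 0.0396
grip_force: 30.0
[ 0.582  -0.0373  0.2664] 90.06 [0.0006 0.0001 0.0008] [ 0.58222944 -0.037474    0.26670014]
[[319.7, 192.4]]
```

```bash

python3 -m inch '[-0.012,0,0.08,0,0,0,-0.012,0,0.16,0,0,0,-0.012,0,0.24,0,0,0,-0.012,0,0.32,0,0,0,-0.012,0,0.4,0,0,0,-0.012,0,0.5,0,0,0,-0.012,0,0.5,0,0,0]'
python3 -m inch '[0,0,0.1,0,0,0,0,0,0.2,0,0,0,0,0,0.3,0,0,0,0,0,0.4,0,0,0,0,0,0.4,0,0,0]'
python3 -m inch '[0,0,0.03,0,0,0,0,0,0.06,0,0,0,0,0,0.06,0,0,0]'
python3 -m inch '[0,0,0.02,0,0,0,0,0,0.04,0,0,0,0,0,0.04,0,0,0]'
```

```text
time: 28.1
position: [0.581, -0.0383, 0.224]
tool_rot: [0.707, 0.707, -0.001, -0.002]
ft_force: [0.5, 1.6, -3.6]
grip_width: 0.0391
grip_force: 30.0
time: 28.52
position: [0.5812, -0.0383, 0.1919]
tool_rot: [0.707, 0.707, -0.0, -0.001]
ft_force: [-0.4, 2.4, -4.9]
grip_width: 0.0389
grip_force: 30.0
time: 28.77
position: [0.5815, -0.0386, 0.1887]
tool_rot: [0.707, 0.707, -0.0, -0.001]
ft_force: [-2.0, 1.1, -2.6]
grip_width: 0.0393
grip_force: 30.0
time: 29.02
position: [0.5815, -0.0386, 0.1858]
tool_rot: [0.707, 0.707, -0.0, -0.0]
ft_force: [-3.1, 1.7, -0.9]
grip_width: 0.0391
grip_force: 30.0
```

Past scale height (0.191) with no resistance, so well 3 is clear. I'll continue down.

```bash

python3 -m inch '[0,0,0.04,0,0,0,0,0,0.08,0,0,0,0,0,0.08,0,0,0,0,0,0.08,0,0,0]'
python3 -m inch '[0,0,0.02,0,0,0,0,0,0.04,0,0,0,0,0,0.04,0,0,0]'
python3 -m inch '[0,0,0.02,0,0,0,0,0,0.02,0,0,0,0,0,0.02,0,0,0]'
```

```text
time: 29.35
position: [0.5815, -0.0386, 0.1789]
tool_rot: [0.707, 0.707, -0.0, -0.001]
ft_force: [-2.7, 2.3, -2.8]
grip_width: 0.0396
grip_force: 30.0
time: 29.6
position: [0.5818, -0.0387, 0.1767]
tool_rot: [0.707, 0.707, -0.0, -0.0]
ft_force: [-2.4, 3.1, 3.1]
grip_width: 0.0397
grip_force: 30.0
time: 29.85
position: [0.582, -0.0389, 0.1765]
tool_rot: [0.707, 0.707, 0.0, 0.0]
ft_force: [-5.0, 2.2, 9.0]
grip_width: 0.0396
grip_force: 30.0
```

```bash

python3 -m inch '[0,0,-0.02,0,0,0,0,0,-0.02,0,0,0,0,0,-0.02,0,0,0,0,0,-0.02,0,0,0,0,0,-0.02,0,0,0]' 64
python3 -m inch '[0,0,-0.3,0,0,0,0,0,-0.7,0,0,0,0,0,-1,0,0,0,0,0,-1,0,0,0]'
python3 -m inch '[0.08,0,0,0,0,0.075,0.16,0,0,0,0,0.15,0.24,0,0,0,0,0.225,0.32,0,0,0,0,0.3,0.4,0,0,0,0,0.375,0.48,0,0,0,0,0.45,0.56,0,0,0,0,0.525,0.64,0,0,0,0,0.6,0.72,0,0,0,0,0.675,0.8,0,0,0,0,0.75,0.88,0,0,0,0,0.825,0.96,0,0,0,0,0.9,1,0,0,0,0,0.975,1,0,0,0,0,1,1,0,0,0,0,1]' >/dev/null
for i in 1 2 3 4; do python3 -m inch '[0,-0.46,0,0,0,0, 0,-0.925,0,0,0,0]' >/dev/null; done
python3 -m inch '[0,0,0,0,0,0,0,0,0,0,0,0,0,0,0,0,0,0,0,0,0,0,0,0,0,0,0,0,0,0]'
```

```text
time: 30.27
position: [0.583, -0.0393, 0.1766]
tool_rot: [0.707, 0.707, 0.001, 0.001]
ft_force: [-0.3, 0.5, 0.6]
grip_width: 0.0617
grip_force: 0.0
time: 30.6
position: [0.5858, -0.0398, 0.2619]
tool_rot: [0.707, 0.707, 0.003, 0.005]
ft_force: [-0.3, -0.8, -0.2]
grip_width: 0.0635
grip_force: 0.0
time: 32.93
position: [0.5821, 0.3356, 0.2563]
tool_rot: [1.0, -0.001, -0.0, 0.0]
ft_force: [0.3, -0.4, 0.2]
grip_width: 0.0639
grip_force: 0.0
```

```bash

python3 -m inch '[0,-0.03,0.35,0,0,0,0,-0.03,0.7,0,0,0]'  >/dev/null
python3 -m inch '[0,0,0.3,0,0,0,0,0,0.55,0,0,0,0,0,0.685,0,0,0,0,0,0.685,0,0,0,0,0,0.685,0,0,0]'
python3 -m inch '[0,0,0,0,0,0,0,0,0,0,0,0,0,0,0,0,0,0,0,0,0,0,0,0,0,0,0,0,0,0]' 30 30
python3 -m inch '[0,0,-0.1,0,0,0,0,0,-0.3,0,0,0,0,0,-0.6,0,0,0,0,0,-1,0,0,0]'
python3 -m inch '[0,0,-0.4,0,0,0,0,0,-0.9,0,0,0,0,0,-0.9,0,0,0,0,0,-0.9,0,0,0]'
```

```text
time: 33.52
position: [0.5822, 0.3389, 0.1458]
tool_rot: [1.0, -0.0, -0.0, 0.0]
ft_force: [0.6, -0.6, -0.4]
grip_width: 0.0641
grip_force: 0.0
time: 33.93
position: [0.582, 0.3398, 0.1465]
tool_rot: [1.0, 0.0, 0.001, -0.0]
ft_force: [-1.1, -0.3, 2.9]
grip_width: 0.0393
grip_force: 30.0
time: 34.27
position: [0.5808, 0.3393, 0.2244]
tool_rot: [1.0, 0.0, -0.002, 0.001]
ft_force: [0.5, -0.5, -1.9]
grip_width: 0.0393
grip_force: 30.0
time: 34.6
position: [0.5831, 0.3403, 0.3018]
tool_rot: [1.0, 0.0, 0.004, -0.001]
ft_force: [-0.5, -0.4, -2.2]
grip_width: 0.0393
grip_force: 30.0
```

```bash

python3 -m inch '[0,0.08,0,0,0,-0.075,0,0.16,0,0,0,-0.15,0,0.24,0,0,0,-0.225,0,0.32,0,0,0,-0.3,0,0.4,0,0,0,-0.375,0,0.48,0,0,0,-0.45,0,0.56,0,0,0,-0.525,0,0.64,0,0,0,-0.6,0,0.72,0,0,0,-0.675,0,0.8,0,0,0,-0.75,0,0.88,0,0,0,-0.825,0,0.96,0,0,0,-0.9,0,1,0,0,0,-0.975,0,1,0,0,0,-1,0,1,0,0,0,-1]'
for i in 1 2 3; do python3 -m inch '[-0.38,-0.012,0,0,0,0, -0.752,-0.024,0,0,0,0]' >/dev/null; done
python3 -m inch '[0,0,0.2,0,0,0,0,0,0.4,0,0,0,0,0,0.4,0,0,0,0,0,0.4,0,0,0,0,0,0.4,0,0,0,0,0,0.4,0,0,0]'
python3 - <<'E'
from h import *
im,C,p,y,s=avg(4); print(p,y,s,get_obs()["position"])
E
```

```text
time: 35.85
position: [0.5805, 0.259, 0.2956]
tool_rot: [0.707, 0.707, -0.002, -0.001]
ft_force: [-0.3, 0.3, -1.7]
grip_width: 0.0396
grip_force: 30.0
time: 36.85
position: [0.5766, 0.0796, 0.2664]
tool_rot: [0.707, 0.707, 0.0, 0.001]
ft_force: [-0.2, 0.5, -0.9]
grip_width: 0.0392
grip_force: 30.0
[0.5766 0.0796 0.2665] 90.07 [0.     0.     0.0001] [0.57641892 0.07949471 0.26634505]
```

```bash

python3 -m inch '[-0.019,0,0.08,0,0,0,-0.019,0,0.16,0,0,0,-0.019,0,0.24,0,0,0,-0.019,0,0.32,0,0,0,-0.019,0,0.4,0,0,0,-0.019,0,0.5,0,0,0,-0.019,0,0.5,0,0,0]'
python3 -m inch '[0,0,0.1,0,0,0,0,0,0.2,0,0,0,0,0,0.3,0,0,0,0,0,0.4,0,0,0,0,0,0.4,0,0,0]'
python3 -m inch '[0,0,0.03,0,0,0,0,0,0.06,0,0,0,0,0,0.06,0,0,0]'
python3 -m inch '[0,0,0.02,0,0,0,0,0,0.04,0,0,0,0,0,0.04,0,0,0]'
```

```text
time: 37.63
position: [0.5757, 0.078, 0.2237]
tool_rot: [0.707, 0.707, -0.0, -0.001]
ft_force: [1.7, 2.2, -3.2]
grip_width: 0.0395
grip_force: 30.0
time: 38.05
position: [0.5758, 0.0779, 0.1917]
tool_rot: [0.707, 0.707, -0.0, -0.001]
ft_force: [0.4, 1.7, -6.1]
grip_width: 0.0396
grip_force: 30.0
time: 38.3
position: [0.576, 0.0777, 0.1885]
tool_rot: [0.707, 0.707, -0.0, -0.0]
ft_force: [-0.3, 2.1, -2.6]
grip_width: 0.0396
grip_force: 30.0
time: 38.55
position: [0.5761, 0.0777, 0.1856]
tool_rot: [0.707, 0.707, 0.0, -0.0]
ft_force: [-1.0, 2.6, 1.0]
grip_width: 0.0398
grip_force: 30.0
```

```bash

python3 -m inch '[0,0,0.04,0,0,0,0,0,0.08,0,0,0,0,0,0.08,0,0,0,0,0,0.08,0,0,0]'
python3 -m inch '[0,0,0.02,0,0,0,0,0,0.04,0,0,0,0,0,0.04,0,0,0]'
python3 -m inch '[0,0,0.02,0,0,0,0,0,0.02,0,0,0,0,0,0.02,0,0,0]'
```

```text
time: 38.88
position: [0.5761, 0.0777, 0.1786]
tool_rot: [0.707, 0.707, -0.0, -0.0]
ft_force: [0.5, 2.6, -2.9]
grip_width: 0.0394
grip_force: 30.0
time: 39.13
position: [0.5762, 0.0777, 0.1763]
tool_rot: [0.707, 0.707, 0.0, 0.0]
ft_force: [-0.7, 2.4, 3.7]
grip_width: 0.0393
grip_force: 30.0
time: 39.38
position: [0.5763, 0.0776, 0.1761]
tool_rot: [0.707, 0.707, 0.0, 0.0]
ft_force: [-2.5, 3.6, 10.6]
grip_width: 0.0393
grip_force: 30.0
```

All three are home. I'll release, return to yaw 0 and measure the head openings.

```bash

python3 -m inch '[0,0,-0.02,0,0,0,0,0,-0.02,0,0,0,0,0,-0.02,0,0,0,0,0,-0.02,0,0,0,0,0,-0.02,0,0,0]' 60
python3 -m inch '[0,0,-0.3,0,0,0,0,0,-0.7,0,0,0,0,0,-1,0,0,0,0,0,-1,0,0,0]'
python3 -m inch '[-0.07,-0.09,-0.05,0,0,0.075,-0.14,-0.18,-0.1,0,0,0.15,-0.21,-0.27,-0.15,0,0,0.225,-0.28,-0.36,-0.2,0,0,0.3,-0.35,-0.45,-0.25,0,0,0.375,-0.42,-0.54,-0.3,0,0,0.45,-0.49,-0.63,-0.35,0,0,0.525,-0.56,-0.72,-0.4,0,0,0.6,-0.63,-0.81,-0.45,0,0,0.675,-0.7,-0.9,-0.5,0,0,0.75,-0.7,-0.95,-0.55,0,0,0.825,-0.7,-0.95,-0.55,0,0,0.9,-0.7,-0.95,-0.55,0,0,0.975,-0.7,-0.95,-0.55,0,0,1,-0.7,-0.95,-0.55,0,0,1,-0.7,-0.95,-0.55,0,0,1,-0.7,-0.95,-0.55,0,0,1,-0.7,-0.95,-0.55,0,0,1]'
python3 - <<'E'
from h import *
im,C,p,y,s=avg(6); print(p,y,s); cv2.imwrite("pics/w11.png",im[:,:,::-1])
g=[(.576,.078),(.582,-.039),(.585,-.097)]
uv=proj("wrist",[[a,b,.195] for a,b in g],C).round().astype(int); print(uv.tolist())
heads(im,C,[tuple(x) for x in uv])
print([ (b,onz("wrist",[b[1]],.092,C).round(4).tolist()) for b in blobs(im,(50,120,120),(75,255,255),6,1)[0]])
E
```

```text
time: 39.8
position: [0.5762, 0.0772, 0.1757]
tool_rot: [0.707, 0.707, -0.0, 0.0]
ft_force: [-0.5, -0.0, 0.7]
grip_width: 0.0584
grip_force: 0.0
time: 40.13
position: [0.5795, 0.0773, 0.2612]
tool_rot: [0.707, 0.707, 0.003, 0.004]
ft_force: [1.7, -0.2, 0.1]
grip_width: 0.0597
grip_force: 0.0
time: 41.63
position: [0.5001, 0.0215, 0.2998]
tool_rot: [1.0, 0.001, -0.0, 0.0]
ft_force: [0.4, 0.4, 0.1]
grip_width: 0.0597
grip_force: 0.0
[0.5001 0.0216 0.2999] 0.06 [0.     0.     0.0001]
[[240, 108], [401, 99], [482, 95]]
opening [242.2 107.3] [0.5766 0.0832 0.165 ]
opening [400.7  99.5] [ 0.583  -0.0459  0.165 ]
opening [481.9  94. ] [ 0.5874 -0.1111  0.165 ]
[((29, [410.0, 166.4], [407, 164, 7, 6]), [[0.5165, -0.0784, 0.092]]), ((37, [631.3, 177.5], [628, 175, 8, 6]), [[0.5048, -0.3208, 0.092]]), ((479, [370.3, 187.3], [358, 176, 26, 24]), [[0.4932, -0.0364, 0.092]]), ((35, [617.0, 230.9], [614, 228, 7, 7]), [[0.4427, -0.3206, 0.092]])]
```

View pics/w11.png

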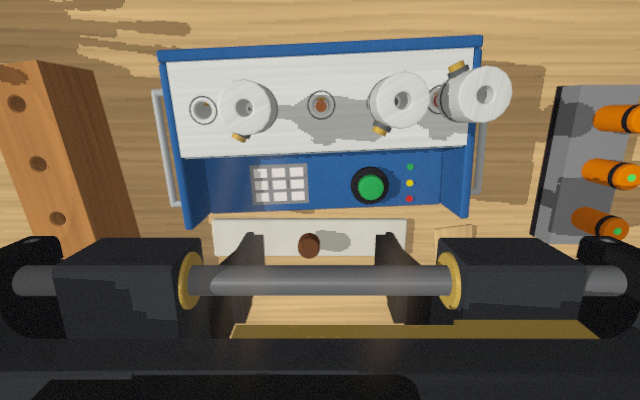

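Three heads are seated with openings at about (244,107), (400,100) and (484,94); the empty middle well still shows its scale. I'll refine these at z = 0.195.

```bash
cat >> h.py <<'E'
def openings(im,C,guess,z=.195,r=11,s=8):
    g0=cv2.cvtColor(im,cv2.COLOR_RGB2GRAY)
    for u,v in guess:
        g=cv2.resize(g0[v-r:v+r+1,u-r:u+r+1],None,fx=s,fy=s,interpolation=cv2.INTER_CUBIC)
        th=(np.percentile(g,75)+g.min())/2+15
        m=(g<th).astype(np.uint8); cs,_=cv2.findContours(m,cv2.RETR_EXTERNAL,cv2.CHAIN_APPROX_NONE)
        c=max(cs,key=cv2.contourArea); e=cv2.fitEllipse(c)
        p=(np.array(e[0])+.5)/s-.5+[u-r,v-r]; print("open",p.round(1),(np.array(e[1])/s).round(1),onz("wrist",[p],z,C)[0].round(4))
E
python3 - <<'E'
from h import *
im=cv2.imread("pics/w11.png")[:,:,::-1].copy(); C=cal("wrist")
openings(im,C,[(244,107),(400,100),(484,94)])
E
```

```text
open [243.1 107.2] [15.9 17.4] [0.5764 0.0757 0.195 ]
open [401.3  99.6] [12.5 16.6] [ 0.5819 -0.0391  0.195 ]
open [482.5  93.7] [11.9 20.4] [ 0.586  -0.0973  0.195 ]
```

```bash

for i in 1 2 3 4 5; do python3 -m inch '[0,0.43,0,0,0,0, 0,0.855,0,0,0,0]' >/dev/null; done
python3 -m inch '[-0.2,0,0,0,0,0,-0.4,0,0,0,0,0,-0.4,0,0,0,0,0,-0.4,0,0,0,0,0,-0.4,0,0,0,0,0]' 50
cat > sd.py <<'E'
from h import *
im,C,p,y,s=avg(4); print(p,y)
for b in blobs(im,(50,120,120),(75,255,255),10,1)[0]: print(b,onz("wrist",[b[1]],.092,C).round(4).tolist())
E
python3 sd.py
```

```text
time: 43.18
position: [0.469, -0.3204, 0.3003]
tool_rot: [1.0, 0.0, 0.001, 0.0]
ft_force: [0.1, -0.7, 0.3]
grip_width: 0.0502
grip_force: 0.0
[ 0.4691 -0.3203  0.3003] 0.08
(39, [317.4, 87.4], [314, 84, 7, 8]) [[0.5665, -0.3198, 0.092]]
(25, [340.7, 90.5], [340, 86, 3, 11]) [[0.5636, -0.3436, 0.092]]
(30, [123.5, 140.2], [121, 138, 6, 6]) [[0.5128, -0.1144, 0.092]]
(20, [339.5, 144.5], [339, 140, 2, 10]) [[0.509, -0.3435, 0.092]]
(35, [317.4, 148.8], [315, 146, 6, 7]) [[0.5044, -0.3199, 0.092]]
(488, [73.1, 160.8], [61, 149, 25, 25]) [[0.4907, -0.0569, 0.092]]
(16, [338.5, 193.5], [338, 190, 2, 8]) [[0.4552, -0.3434, 0.092]]
(30, [317.3, 204.5], [315, 202, 6, 6]) [[0.4424, -0.3199, 0.092]]
```

```bash

python3 -m inch '[0.3,-0.006,0.25,0,0,0,0.6,-0.006,0.5,0,0,0]'  >/dev/null
python3 -m inch '[0.3,0,0.3,0,0,0,0.62,0,0.6,0,0,0]'  >/dev/null
python3 -m inch '[0,0,0.5,0,0,0,0,0,1,0,0,0]'  >/dev/null
python3 -m inch '[0,0,0.3,0,0,0,0,0,0.6,0,0,0,0,0,0.79,0,0,0,0,0,0.79,0,0,0,0,0,0.79,0,0,0]'
python3 -m inch '[0,0,0,0,0,0,0,0,0,0,0,0,0,0,0,0,0,0,0,0,0,0,0,0,0,0,0,0,0,0]' 20 25
python3 -m inch '[0,0,-0.1,0,0,0,0,0,-0.3,0,0,0,0,0,-0.6,0,0,0,0,0,-1,0,0,0]'
```

```text
time: 44.3
position: [0.566, -0.3193, 0.0679]
tool_rot: [1.0, 0.001, -0.001, -0.001]
ft_force: [0.1, -0.6, 0.0]
grip_width: 0.0502
grip_force: 0.0
time: 44.72
position: [0.5665, -0.3202, 0.0702]
tool_rot: [1.0, 0.0, 0.001, 0.001]
ft_force: [-0.3, 0.6, 3.8]
grip_width: 0.0298
grip_force: 25.0
time: 45.05
position: [0.5644, -0.3188, 0.1478]
tool_rot: [1.0, 0.0, -0.002, -0.002]
ft_force: [0.1, 0.3, -0.8]
grip_width: 0.0292
grip_force: 25.0
```

```bash

python3 -m inch '[0,0,-0.45,0,0,0,0,0,-0.9,0,0,0]'  >/dev/null
python3 -m inch '[0,0,-0.45,0,0,0,0,0,-0.9,0,0,0]'  >/dev/null
for i in 1 2 3 4 5; do python3 -m inch '[0.012,-0.5,0,0,0,0, 0.025,-0.99,0,0,0,0]' >/dev/null; done
python3 -m inch '[0,0,0,0,0,0,0,0,0,0,0,0,0,0,0,0,0,0,0,0,0,0,0,0,0,0,0,0,0,0,0,0,0,0,0,0]'
python3 - <<'E'
from h import *
im,C,p,y,s=avg(4); print(p,y); cv2.imwrite("pics/w12.png",im[:,:,::-1])
print(proj("wrist",[[.5764,.0765,.195],[p[0],p[1],p[2]-.0042-.052],[p[0],p[1],p[2]-.0042-.026]],C).round(1).tolist())
E
```

```text
time: 46.72
position: [0.5759, 0.0746, 0.2929]
tool_rot: [1.0, -0.001, -0.0, 0.0]
ft_force: [0.2, 0.6, -1.0]
grip_width: 0.0296
grip_force: 25.0
[0.5758 0.0749 0.2929] -0.08
[[315.2, 209.7], [317.0, 229.3], [316.8, 245.3]]
```

View pics/w12.png

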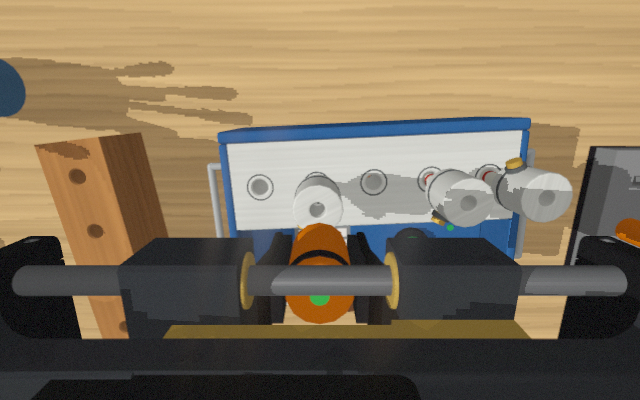

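The sender is held above head C, whose opening at (317,209) is about 1 mm from the prediction. I'll descend slowly.

```bash

python3 -m inch '[0.007,-0.005,0.2,0,0,0,0.007,-0.005,0.4,0,0,0,0.007,-0.005,0.48,0,0,0,0.007,-0.005,0.54,0,0,0,0.007,-0.005,0.6,0,0,0,0.007,-0.005,0.65,0,0,0,0.007,-0.005,0.65,0,0,0]'
python3 -m inch '[0,0,0.05,0,0,0,0,0,0.1,0,0,0,0,0,0.13,0,0,0,0,0,0.13,0,0,0]'
python3 -m inch '[0,0,0.03,0,0,0,0,0,0.05,0,0,0,0,0,0.05,0,0,0]'
```

```text
time: 47.5
position: [0.5761, 0.0765, 0.2404]
tool_rot: [1.0, 0.0, -0.0, -0.0]
ft_force: [0.3, 0.2, -0.4]
grip_width: 0.0297
grip_force: 25.0
time: 47.83
position: [0.5759, 0.0765, 0.23]
tool_rot: [1.0, 0.0, -0.001, -0.0]
ft_force: [0.1, 0.0, -0.2]
grip_width: 0.0292
grip_force: 25.0
time: 48.08
position: [0.5761, 0.0765, 0.2262]
tool_rot: [1.0, 0.0, -0.0, -0.0]
ft_force: [-0.4, -0.7, -1.3]
grip_width: 0.0298
grip_force: 25.0
```

```bash

python3 -m inch '[0,0,0.015,0,0,0,0,0,0.015,0,0,0,0,0,0.015,0,0,0]'
python3 -m inch '[0,0,0.015,0,0,0,0,0,0.015,0,0,0,0,0,0.015,0,0,0]'
```

```text
time: 48.33
position: [0.5763, 0.0765, 0.2253]
tool_rot: [1.0, 0.0, 0.0, -0.0]
ft_force: [-0.5, 0.6, -0.6]
grip_width: 0.0298
grip_force: 25.0
time: 48.58
position: [0.5766, 0.0766, 0.2247]
tool_rot: [1.0, 0.0, 0.001, -0.0]
ft_force: [-0.7, 1.2, 4.4]
grip_width: 0.0301
grip_force: 25.0
```

```bash

python3 -m inch '[0,0,0,0,0,0,0,0,0,0,0,0,0,0,0,0,0,0,0,0,0,0,0,0,0,0,0,0,0,0]' 48
python3 -m inch '[0,0,-0.3,0,0,0,0,0,-0.7,0,0,0,0,0,-1,0,0,0,0,0,-1,0,0,0]' >/dev/null
for i in 1 2 3 4 5; do python3 -m inch '[-0.15,0.5,0,0,0,0, -0.3,0.99,0,0,0,0]' >/dev/null; done
python3 -m inch '[0,0,0,0,0,0,0,0,0,0,0,0,0,0,0,0,0,0,0,0,0,0,0,0]'
python3 sd.py
```

```text
time: 49.0
position: [0.5762, 0.0765, 0.2238]
tool_rot: [1.0, 0.0, -0.0, 0.0]
ft_force: [-0.7, -0.7, 0.7]
grip_width: 0.0469
grip_force: 0.0
time: 50.5
position: [0.4566, -0.3182, 0.3036]
tool_rot: [1.0, 0.001, -0.0, -0.001]
ft_force: [0.1, 0.2, -0.2]
grip_width: 0.0478
grip_force: 0.0
[ 0.4568 -0.3181  0.3039] 0.14
(25, [342.8, 79.2], [342, 75, 3, 11]) [[0.5622, -0.3431, 0.092]]
(30, [125.5, 129.0], [123, 126, 6, 7]) [[0.5114, -0.1135, 0.092]]
(18, [341.5, 134.0], [341, 130, 2, 9]) [[0.5072, -0.3431, 0.092]]
(34, [319.5, 136.7], [317, 134, 6, 7]) [[0.5043, -0.3196, 0.092]]
(488, [75.4, 149.2], [63, 137, 26, 25]) [[0.4898, -0.0563, 0.092]]
(19, [340.5, 183.3], [340, 179, 2, 10]) [[0.4534, -0.3432, 0.092]]
(31, [319.3, 193.1], [317, 190, 6, 7]) [[0.4421, -0.3196, 0.092]]
```

```bash

python3 -m inch '[0.3,0.02,0.3,0,0,0,0.595,0.02,0.6,0,0,0,0.595,0.02,1,0,0,0]'  >/dev/null
python3 -m inch '[0,0,0.5,0,0,0,0,0,1,0,0,0]'  >/dev/null
python3 -m inch '[0,0,0.3,0,0,0,0,0,0.6,0,0,0,0,0,0.8,0,0,0,0,0,0.935,0,0,0,0,0,0.935,0,0,0,0,0,0.935,0,0,0]'
python3 -m inch '[0,0,0,0,0,0,0,0,0,0,0,0,0,0,0,0,0,0,0,0,0,0,0,0,0,0,0,0,0,0]' 20 25
python3 -m inch '[0,0,-0.1,0,0,0,0,0,-0.3,0,0,0,0,0,-0.6,0,0,0,0,0,-1,0,0,0]'
```

```text
time: 51.62
position: [0.5045, -0.3208, 0.0693]
tool_rot: [1.0, 0.001, -0.0, -0.0]
ft_force: [0.2, -0.3, 0.4]
grip_width: 0.0482
grip_force: 0.0
time: 52.03
position: [0.5044, -0.3203, 0.0705]
tool_rot: [1.0, -0.0, 0.0, -0.001]
ft_force: [0.8, 3.6, 6.8]
grip_width: 0.0297
grip_force: 25.0
time: 52.37
position: [0.5028, -0.3206, 0.1486]
tool_rot: [1.0, 0.0, -0.002, -0.001]
ft_force: [1.0, -0.1, -1.1]
grip_width: 0.0293
grip_force: 25.0
```

```bash

python3 -m inch '[0,0,-0.45,0,0,0,0,0,-0.9,0,0,0]'  >/dev/null
python3 -m inch '[0,0,-0.45,0,0,0,0,0,-0.9,0,0,0]'  >/dev/null
for i in 1 2 3 4; do python3 -m inch '[0.12,-0.44,0,0,0,0, 0.242,-0.88,0,0,0,0]' >/dev/null; done
python3 -m inch '[0,0,0,0,0,0,0,0,0,0,0,0,0,0,0,0,0,0,0,0,0,0,0,0,0,0,0,0,0,0,0,0,0,0,0,0]'
python3 - <<'E'
from h import *
im,C,p,y,s=avg(4); print(p,y)
q=proj("wrist",[[.5819,-.039,.195]],C)[0].round().astype(int); print(q)
openings(im,C,[tuple(q)],r=9)
q=proj("wrist",[[.586,-.0973,.195]],C)[0].round().astype(int); openings(im,C,[tuple(q)],r=9)
E
```

```text
time: 53.87
position: [0.5812, -0.0409, 0.2933]
tool_rot: [1.0, -0.001, -0.0, 0.0]
ft_force: [-0.7, 0.2, 0.2]
grip_width: 0.0297
grip_force: 25.0
[ 0.5813 -0.0407  0.2933] -0.07
[315 209]
open [316.6 209.2] [13.9 16. ] [ 0.5821 -0.0401  0.195 ]
open [392.5 204.3] [12.3 17. ] [ 0.586  -0.0983  0.195 ]
```

```bash

python3 -m inch '[0.007,-0.012,0.2,0,0,0,0.007,-0.012,0.4,0,0,0,0.007,-0.012,0.48,0,0,0,0.007,-0.012,0.54,0,0,0,0.007,-0.012,0.6,0,0,0,0.007,-0.012,0.65,0,0,0,0.007,-0.012,0.65,0,0,0]'
python3 -m inch '[0,0,0.05,0,0,0,0,0,0.1,0,0,0,0,0,0.13,0,0,0,0,0,0.13,0,0,0]'
python3 -m inch '[0,0,0.03,0,0,0,0,0,0.06,0,0,0,0,0,0.06,0,0,0]'
python3 -m inch '[0,0,0.02,0,0,0,0,0,0.02,0,0,0,0,0,0.02,0,0,0]'
```

```text
time: 54.65
position: [0.5818, -0.0386, 0.2409]
tool_rot: [1.0, 0.0, -0.0, -0.0]
ft_force: [-0.6, 0.2, -0.4]
grip_width: 0.0295
grip_force: 25.0
time: 54.98
position: [0.5816, -0.0385, 0.2303]
tool_rot: [1.0, 0.0, -0.001, -0.0]
ft_force: [-0.1, -0.1, -0.7]
grip_width: 0.0293
grip_force: 25.0
time: 55.23
position: [0.5817, -0.0385, 0.2256]
tool_rot: [1.0, 0.0, -0.0, -0.0]
ft_force: [0.1, 0.3, -0.8]
grip_width: 0.0297
grip_force: 25.0
time: 55.48
position: [0.5821, -0.0385, 0.2251]
tool_rot: [1.0, 0.0, 0.0, 0.0]
ft_force: [-1.2, 0.1, 2.9]
grip_width: 0.0292
grip_force: 25.0
```

```bash

python3 -m inch '[0,0,0.01,0,0,0,0,0,0.01,0,0,0]'
python3 -m inch '[0,0,0,0,0,0,0,0,0,0,0,0,0,0,0,0,0,0,0,0,0,0,0,0,0,0,0,0,0,0]' 48
python3 -m inch '[0,0,-0.3,0,0,0,0,0,-0.7,0,0,0,0,0,-1,0,0,0,0,0,-1,0,0,0]' >/dev/null
for i in 1 2 3 4; do python3 -m inch '[-0.2,0.44,0,0,0,0, -0.39,0.873,0,0,0,0]' >/dev/null; done
python3 -m inch '[0,0,0,0,0,0,0,0,0,0,0,0,0,0,0,0,0,0,0,0,0,0,0,0]'
python3 sd.py
```

```text
time: 55.65
position: [0.5823, -0.0386, 0.2249]
tool_rot: [1.0, 0.0, 0.001, 0.0]
ft_force: [-1.0, 0.8, 6.6]
grip_width: 0.0297
grip_force: 25.0
time: 56.07
position: [0.5819, -0.0385, 0.2233]
tool_rot: [1.0, 0.0, -0.0, -0.0]
ft_force: [-1.1, -0.3, 0.5]
grip_width: 0.047
grip_force: 0.0
time: 57.4
position: [0.4575, -0.3166, 0.3032]
tool_rot: [1.0, 0.001, -0.0, -0.001]
ft_force: [-0.2, 0.7, -0.4]
grip_width: 0.0482
grip_force: 0.0
[ 0.4577 -0.3165  0.3035] 0.14
(19, [344.5, 80.3], [344, 76, 2, 10]) [[0.562, -0.3434, 0.092]]
(31, [126.8, 129.7], [124, 127, 7, 6]) [[0.5116, -0.1135, 0.092]]
(19, [342.6, 134.7], [342, 130, 3, 10]) [[0.5075, -0.3427, 0.092]]
(489, [76.7, 150.1], [64, 138, 26, 25]) [[0.4898, -0.0564, 0.092]]
(18, [341.5, 184.0], [341, 180, 2, 9]) [[0.4537, -0.3428, 0.092]]
(31, [320.6, 193.9], [318, 191, 6, 7]) [[0.4423, -0.3196, 0.092]]
```

```bash

python3 -m inch '[-0.1,0.02,0.3,0,0,0,-0.195,0.04,0.6,0,0,0,-0.195,0.04,1,0,0,0]'  >/dev/null
python3 -m inch '[0,0,0.5,0,0,0,0,0,1,0,0,0]'  >/dev/null
python3 -m inch '[0,0,0.3,0,0,0,0,0,0.6,0,0,0,0,0,0.8,0,0,0,0,0,0.93,0,0,0,0,0,0.93,0,0,0,0,0,0.93,0,0,0]'
python3 -m inch '[0,0,0,0,0,0,0,0,0,0,0,0,0,0,0,0,0,0,0,0,0,0,0,0,0,0,0,0,0,0]' 20 25
python3 -m inch '[0,0,-0.1,0,0,0,0,0,-0.3,0,0,0,0,0,-0.6,0,0,0,0,0,-1,0,0,0]'
```

```text
time: 58.52
position: [0.4421, -0.321, 0.0693]
tool_rot: [1.0, 0.001, -0.0, -0.0]
ft_force: [0.1, -1.4, 0.7]
grip_width: 0.0483
grip_force: 0.0
time: 58.93
position: [0.4419, -0.3205, 0.0703]
tool_rot: [1.0, 0.0, 0.0, -0.0]
ft_force: [0.6, 3.3, 5.4]
grip_width: 0.0297
grip_force: 25.0
time: 59.27
position: [0.4406, -0.3206, 0.1489]
tool_rot: [1.0, 0.0, -0.001, -0.001]
ft_force: [-0.1, -0.8, -0.4]
grip_width: 0.0294
grip_force: 25.0
```

```bash

python3 -m inch '[0,0,-0.45,0,0,0,0,0,-0.9,0,0,0]'  >/dev/null
python3 -m inch '[0,0,-0.45,0,0,0,0,0,-0.9,0,0,0]'  >/dev/null
for i in 1 2 3; do python3 -m inch '[0.2,-0.31,0,0,0,0, 0.4,-0.62,0,0,0,0, 0.6,-0.93,0,0,0,0]' >/dev/null; done
python3 -m inch '[0,0,0,0,0,0,0,0,0,0,0,0,0,0,0,0,0,0,0,0,0,0,0,0,0,0,0,0,0,0,0,0,0,0,0,0]'
python3 - <<'E'
from h import *
im,C,p,y,s=avg(4); print(p,y,get_obs()["grip_width"])
q=proj("wrist",[[.586,-.0975,.195]],C)[0].round().astype(int); print(q); openings(im,C,[tuple(q)],r=9)
E
```

```text
time: 60.85
position: [0.5851, -0.099, 0.2934]
tool_rot: [1.0, -0.001, -0.0, 0.0]
ft_force: [-0.3, 0.0, -0.7]
grip_width: 0.0293
grip_force: 25.0
[ 0.5853 -0.0988  0.2934] -0.05 0.029462484391712375
[316 209]
open [317.6 210.9] [15.1 17.2] [ 0.5847 -0.099   0.195 ]
```

```bash

python3 -m inch '[0,-0.01,0.2,0,0,0,0,-0.01,0.4,0,0,0,0,-0.01,0.48,0,0,0,0,-0.01,0.54,0,0,0,0,-0.01,0.6,0,0,0,0,-0.01,0.65,0,0,0,0,-0.01,0.65,0,0,0]'
python3 -m inch '[0,0,0.05,0,0,0,0,0,0.1,0,0,0,0,0,0.13,0,0,0,0,0,0.13,0,0,0]'
python3 -m inch '[0,0,0.03,0,0,0,0,0,0.06,0,0,0,0,0,0.06,0,0,0]'
python3 -m inch '[0,0,0.02,0,0,0,0,0,0.02,0,0,0,0,0,0.02,0,0,0]'
```

```text
time: 61.63
position: [0.5855, -0.0971, 0.2408]
tool_rot: [1.0, 0.0, -0.0, -0.0]
ft_force: [0.0, -0.3, -0.2]
grip_width: 0.0294
grip_force: 25.0
time: 61.97
position: [0.5853, -0.097, 0.2303]
tool_rot: [1.0, 0.0, -0.0, -0.0]
ft_force: [-0.1, -0.0, -0.8]
grip_width: 0.0294
grip_force: 25.0
time: 62.22
position: [0.5854, -0.097, 0.2256]
tool_rot: [1.0, 0.0, -0.0, -0.0]
ft_force: [0.2, -0.1, -0.8]
grip_width: 0.0296
grip_force: 25.0
time: 62.47
position: [0.5856, -0.097, 0.225]
tool_rot: [1.0, 0.0, 0.0, -0.0]
ft_force: [-0.9, 0.6, 3.4]
grip_width: 0.0294
grip_force: 25.0
```

```bash

python3 -m inch '[0,0,0.01,0,0,0,0,0,0.01,0,0,0]'
python3 -m inch '[0,0,0,0,0,0,0,0,0,0,0,0,0,0,0,0,0,0,0,0,0,0,0,0,0,0,0,0,0,0]' 48
python3 -m inch '[0,0,-0.3,0,0,0,0,0,-0.7,0,0,0,0,0,-1,0,0,0,0,0,-1,0,0,0]' >/dev/null
python3 -m inch '[-0.3,-0.2,0,0,0,0,-0.6,-0.5,0,0,0,0,-0.6,-0.7,0,0,0,0]' 0 >/dev/null
python3 -m inch '[-0.3,0,0,0,0,0,-0.6,0,0,0,0,0,-0.6,0,0,0,0,0,-0.6,0,0,0,0,0,-0.6,0,0,0,0,0]'
python3 - <<'E'
from h import *
im=snap("scene"); cv2.imwrite("pics/sc13.png",cv2.resize(im[150:310,220:440,::-1],None,fx=3.5,fy=3.5,interpolation=cv2.INTER_CUBIC))
im,C,p,y,s=avg(4); print(p,y); cv2.imwrite("pics/w13.png",im[:,:,::-1])
for b in blobs(im,(50,120,120),(75,255,255),10,1)[0]: print(b,onz("wrist",[b[1]],.247,C).round(4).tolist(),onz("wrist",[b[1]],.072,C).round(4).tolist())
for t in ("dock","cover_knob"):
  for e in cut_out("scene",t)[:1]: print(t,e["conf"],e["bbox"])
E
```

```text
time: 62.63
position: [0.586, -0.0971, 0.2249]
tool_rot: [1.0, 0.0, 0.001, 0.0]
ft_force: [-1.7, 1.3, 7.0]
grip_width: 0.0293
grip_force: 25.0
time: 63.05
position: [0.5855, -0.0971, 0.2234]
tool_rot: [1.0, 0.0, -0.0, -0.0]
ft_force: [-0.2, 0.2, 0.1]
grip_width: 0.0466
grip_force: 0.0
time: 64.05
position: [0.4903, -0.0414, 0.3037]
tool_rot: [1.0, 0.0, 0.001, 0.0]
ft_force: [0.4, 0.3, 0.4]
grip_width: 0.0041
grip_force: 0.0
[ 0.4906 -0.0415  0.3036] 0.02
(152, [417.1, 71.6], [411, 65, 14, 14]) [[0.5858, -0.0984, 0.247]] [[0.6059, -0.1481, 0.072]]
(145, [313.8, 79.1], [308, 72, 13, 15]) [[0.5817, -0.0396, 0.247]] [[0.5981, -0.0371, 0.072]]
(151, [113.6, 89.1], [107, 83, 14, 13]) [[0.5759, 0.0755, 0.247]] [[0.5872, 0.1803, 0.072]]
(27, [573.1, 109.3], [571, 105, 5, 10]) [[0.5653, -0.1912, 0.247]] [[0.5671, -0.3235, 0.072]]
(27, [357.6, 158.0], [355, 155, 6, 7]) [[0.5366, -0.0662, 0.247]] [[0.513, -0.0873, 0.072]]
(23, [562.7, 161.0], [561, 157, 4, 9]) [[0.535, -0.1913, 0.247]] [[0.5099, -0.3236, 0.072]]
(471, [316.8, 178.6], [305, 167, 25, 24]) [[0.5238, -0.0413, 0.247]] [[0.4888, -0.0404, 0.072]]
(21, [553.1, 208.9], [552, 205, 4, 9]) [[0.5045, -0.1914, 0.247]] [[0.4523, -0.3238, 0.072]]
dock 0.74 [145.1, 194.8, 193.8, 282.2]
cover_knob 0.77 [270.9, 185.0, 384.6, 215.0]
```

View pics/sc13.png

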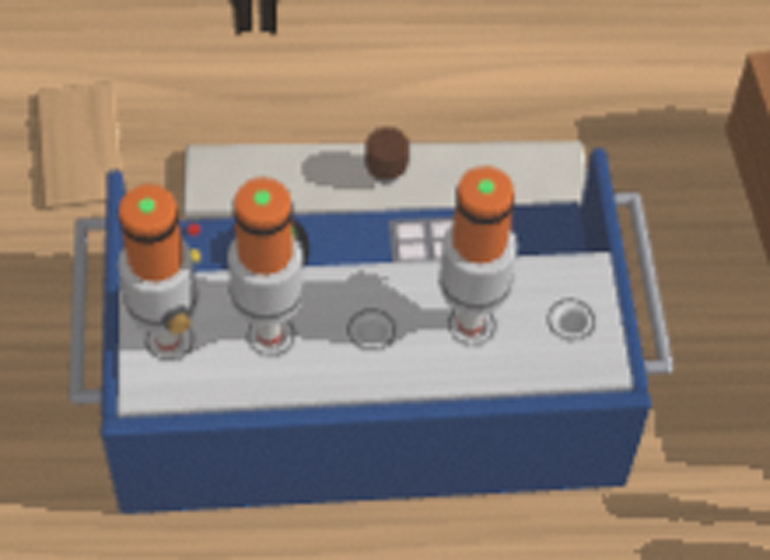

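All three senders are plugged in and the red lines are at the face. The key is at (0.489, −0.040). I'll turn the tool 180° to keep the camera away from the loaded wells, then press the key.

```bash

for i in 1 2; do python3 -m inch '[0,0,0,0,0,-0.075,0,0,0,0,0,-0.15,0,0,0,0,0,-0.225,0,0,0,0,0,-0.3,0,0,0,0,0,-0.375,0,0,0,0,0,-0.45,0,0,0,0,0,-0.525,0,0,0,0,0,-0.6,0,0,0,0,0,-0.675,0,0,0,0,0,-0.75,0,0,0,0,0,-0.825,0,0,0,0,0,-0.9,0,0,0,0,0,-0.975,0,0,0,0,0,-1,0,0,0,0,0,-1]' >/dev/null; done
python3 -m inch '[0.02,0.01,0.3,0,0,0,0.02,0.01,0.7,0,0,0,0.02,0.01,1,0,0,0,0.02,0.01,1,0,0,0]'
python3 -m inch '[0,0,0.3,0,0,0,0,0,0.7,0,0,0,0,0,1,0,0,0,0,0,1,0,0,0]'
python3 -m inch '[0,0,0.25,0,0,0,0,0,0.45,0,0,0,0,0,0.45,0,0,0,0,0,0.45,0,0,0]'
```

```text
time: 67.23
position: [0.4849, -0.0394, 0.2198]
tool_rot: [0.001, 1.0, 0.002, -0.005]
ft_force: [-0.4, 0.4, -0.6]
grip_width: 0.0006
grip_force: 0.0
time: 67.57
position: [0.4861, -0.0399, 0.1411]
tool_rot: [0.001, 1.0, 0.001, -0.003]
ft_force: [0.0, -0.3, -0.7]
grip_width: 0.0003
grip_force: 0.0
time: 67.9
position: [0.4888, -0.0406, 0.1088]
tool_rot: [0.0, 1.0, -0.0, 0.0]
ft_force: [0.3, 0.3, -0.1]
grip_width: 0.0004
grip_force: 0.0
```

```bash

python3 -m inch '[0,0,0.06,0,0,0,0,0,0.12,0,0,0,0,0,0.17,0,0,0,0,0,0.17,0,0,0]'
python3 -m inch '[0,0,0.03,0,0,0,0,0,0.05,0,0,0,0,0,0.05,0,0,0]'
python3 -m inch '[0,0,0.02,0,0,0,0,0,0.03,0,0,0,0,0,0.03,0,0,0]'
```

```text
time: 68.23
position: [0.4884, -0.0405, 0.0942]
tool_rot: [-0.0, 1.0, -0.0, 0.0]
ft_force: [0.4, -0.6, 0.1]
grip_width: 0.0007
grip_force: 0.7
time: 68.48
position: [0.4884, -0.0405, 0.0902]
tool_rot: [-0.0, 1.0, -0.0, 0.0]
ft_force: [-0.6, -0.2, 4.7]
grip_width: 0.0003
grip_force: 1.9
time: 68.73
position: [0.4884, -0.0405, 0.0884]
tool_rot: [-0.0, 1.0, -0.0, 0.001]
ft_force: [-0.3, -0.3, 8.1]
grip_width: 0.0003
grip_force: 4.1
```

```bash

python3 -m inch '[0,0,0.02,0,0,0,0,0,0.02,0,0,0,0,0,0.02,0,0,0,0,0,0.02,0,0,0]'
python3 -m inch '[0,0,-0.2,0,0,0,0,0,-0.5,0,0,0,0,0,-1,0,0,0,0,0,-1,0,0,0]'
python3 -m inch '[0,0,-0.5,0,0,0,0,0,-1,0,0,0]'>/dev/null
python3 -m inch '[0,0,-0.5,0,0,0,0,0,-0.7,0,0,0,0,0,-0.7,0,0,0,0,0,-0.7,0,0,0]'
python3 - <<'E'
from h import *
im=snap("scene")
C=cal("scene")
for b in blobs(im,(50,120,120),(75,255,255),5,1)[0]: print(b,onz("scene",[b[1]],.247,C).round(4).tolist())
for e in cut_out("scene","cover_knob")[:1]: print(e["conf"],e["bbox"])
E
```

```text
time: 69.07
position: [0.4884, -0.0405, 0.0881]
tool_rot: [-0.0, 1.0, -0.0, 0.001]
ft_force: [-2.2, 0.9, 21.4]
grip_width: 0.0009
grip_force: 10.3
time: 69.4
position: [0.491, -0.0411, 0.1709]
tool_rot: [-0.0, 1.0, -0.002, 0.005]
ft_force: [1.1, -0.8, 0.3]
grip_width: 0.0006
grip_force: 0.0
time: 69.9
position: [0.4879, -0.0403, 0.3023]
tool_rot: [-0.0, 1.0, -0.0, 0.001]
ft_force: [-0.6, 0.0, -0.8]
grip_width: 0.0003
grip_force: 0.0
(9, [358.7, 202.9], [357, 202, 4, 3]) [[0.5743, 0.0762, 0.247]]
(10, [294.8, 206.0], [293, 205, 4, 3]) [[0.5795, -0.0388, 0.247]]
(10, [261.5, 208.2], [260, 207, 4, 3]) [[0.5835, -0.0982, 0.247]]
0.65 [270.4, 184.0, 387.0, 211.7]
```

Key pressed hard onto its stop (21 N) and released. The senders and cover are still in place.

```bash
python3 -c "
from rig import hand_in
print(hand_in())"
```

```text
the job is handed in; nothing more can be done
None
```

I handed the job in at about 70 s; no verdict came back. The cover lies flat on the table, the three thermocouples are bottomed in wells 1, 3 and 4 (the middle well showed scale and was left empty), each carries a fully plugged sender, and the start key was pressed and released.

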